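Rock the stirrer shafts out of their clips and sort them into the drain rests

TASK

Take both stirrer shafts out of the spring clips on the sloping stand and lay each one in the rest that fits its length, the long shaft in the long rest and the short shaft in the short one, lying level in both notches. The clip rail is only held to its stand by magnets: free one end of a shaft before the other so that the rail is never pulled off. Set the shafts down without banging or dropping them and leave the bottles, jars and other things where they are.

Things in the scene. Friction and masses are not known exactly. Their poses are not given: they have to be found in the camera images.
- stand: clip stand, fixed: grey, 196 mm wide (y), its face slopes up towards its back at 25 degrees to the table. Origin on the table under its middle, z up, x to its back. The face looks along (-sin 25, 0, cos 25) of this frame, and shafts come out that way. On it lies the clip rail with two like rows of clips along y, one 80 mm above the other up the slope, bar axes 30 mm above the rail's plate
- rail (a joint): lift of the clip rail off the stand's face, in m: 0 is home, grows outwards. The rail (aluminium plate 140 x 170 mm) carries all four clips. Magnets hold it: a net outward pull of about 17 N starts to lift it; let go, it returns. One clip lets go at 8 to 12 N, so pulling straight out of both clips at once lifts the rail; rocking a shaft about 11 degrees around one clip frees the other one alone
- clip_mid (a point): the middle of the upper clip row on its bar axis, half-way between its two clips; z along the face's outward direction, y along the row. Clips: white sprung plastic C, 10 mm wide along the bar, 76 mm apart (66 mm of bar free between them, free space for fingers under it); lips reach 11.5 mm beyond the bar's axis; a bar snaps free when 5 to 6 mm out and is clear of the lips when 18 mm out
- shaft_long_mid (a point): long stirrer shaft, loose: round steel bar, 12 mm diameter, black ball knob (22 mm) on its +y end, 220 mm long over all, about 130 g. Point half-way along it, on its axis; y along the bar towards the knob. Starts level in two clips of the stand's upper row, about 38 mm either side of this point (up to 6 mm off along the bar), overhanging them by about 67 mm each side
- shaft_short_mid (a point): short stirrer shaft, loose: round steel bar, 12 mm diameter, black ball knob (22 mm) on its +y end, 170 mm long over all, about 100 g. Point half-way along it, on its axis; y along the bar towards the knob. Starts level in two clips of the stand's lower row, about 38 mm either side of this point (up to 6 mm off along the bar), overhanging them by about 42 mm each side
- rest_long_seat (a point): rest for the long shaft, fixed in the drain tray: two white posts 140 mm apart with 45-degree V notches 30 mm wide at the mouth; end cheeks 232 mm apart inside. Point: where the middle of the seated shaft's axis belongs, 52 mm above the rest's foot; the Vs' rims reach 6 mm, the cheeks 2 mm above it; clear between the posts down to 47 mm below it. z up, y along the shaft; knob at either end
- rest_short_seat (a point): rest for the short shaft, fixed in the drain tray: two white posts 90 mm apart with 45-degree V notches 30 mm wide at the mouth; end cheeks 182 mm apart inside. Point: where the middle of the seated shaft's axis belongs, 52 mm above the rest's foot; the Vs' rims reach 6 mm, the cheeks 2 mm above it; clear between the posts down to 47 mm below it. z up, y along the shaft; knob at either end
Not all that is in view belongs to the job. Leave any red look-alike of the part that bears shaft_short_mid alone. What is shaped like the part that bears shaft_long_mid but green is not meant.

How it is judged:
By the outcome, as a careful person would: the job done as asked, in the order asked, and still so for the second after the job is handed in, with the robot touching nothing.
It also fails if it takes over 70 s, if anything falls off the work surface, if the arm or the gripper's body presses on something with over 40 N, if the wrist force passes 120 N, or if a joint passes its speed limit or range.

ROBOT

A 7-joint arm with a two-finger parallel gripper is mounted at the origin on the work surface. World frame = base frame: x ahead of the robot, y to its left, z up, the work surface at z = 0. Lengths are in m, angles in rad, forces in N, time in s.
With the tool pointing down it reaches from about 0.4 to 0.85 m from the base axis. Payload 6.9 kg.
Tool frame: the origin (TCP) lies midway between the tips of the shut fingers; the grasp point (between the pads) lies bot.hold_point_z behind it (bot.hold_point_z is the distance from the TCP to the grasp point, in m); x points along the fingers, y is the direction in which the jaws open and shut, and the axes are right-handed (so a half turn about x gives the same grasp; the last joint's range is limited). The gripper opens to 85 mm and grips with 20 to 120 N. Pads are 22 mm wide; open, the fingers measure 114 mm over their backs; the gripper's body (76 mm by 85 mm) begins 54 mm behind the grasp point. The pads swing forward as they close: fully open they stand 13 mm farther back than shut.
Start: joints at [-1.23, 0.507, -0.238, 1.5, 0.126, 1.149, -0.155], TCP at [0.146, 0.608, 0.231] pointing down, gripper open.
Joint ranges: [-3.08, 3.08], [-0.24, 2.05], [-1.43, 1.35], [0, 2.5], [-1.52, 4.66], [0.17, 1.96], [-2.89, 2.89]. Speed limits (rad/s): [2.39, 2.39, 3.14, 3.14, 3.14, 3.14, 3.14].

INTERFACE

Orientations are given as a unit quaternion [w, x, y, z].
In Python, from bench import readout, eyes, bot gives the robot as it stands.
- The arm moves only by the shell command python3 -m crank 'ROWS' [FORCE]. ROWS is JSON, a list of rows, each an object with "jaw": the closure in counts, from 0 (fully open) to 255 (shut); "dp": the shift along the tool's x, y, z in m, a list of three; "twist": the turn about the tool's x in rad. A call has 1 to 5 rows; each row is the pose to reach, as a shift and turn from the pose measured when the call began, along the tool's axes at that moment; what a row does not reach only later rows make up. A row lasts 1/10 s, in which the tool goes at most 50 mm and 8.59 degrees, less where a joint would pass 70% of its speed; a pose out of reach is approached as far as the arm can. A call with a gripper value outside its range is refused whole. The fingers move at their own pace and stop on an object; FORCE is the grip in N (left out, the last holds). Time passes only in rows, so rows that repeat a pose let the fingers close. It gives the time, the measured TCP pose, the force and the opening at its end, in the units of the state.
- readout.observe(): the state, without advancing time (a new reading comes with each control period).
- eyes.camera(name): name is "side" or "top"; returns (picture, depth): 400x640x3 uint8, blue, green, red; 400x640 float32, m along the optical axis (not along the pixel's ray), 0 where there is no reading.
- eyes.camera_info(name): a dict with "fx", "fy", "cx", "cy" (pixels), "R" (3x3) and "t" (3): a world point X has camera coordinates R X + t. Camera axes: x right, y down, z forward; pixel columns grow to the right and rows downward; lengths in m; the calibration is good to about 2 mm. A picture is of the moment at which its call begins. camera_info takes no time and is no camera call.
- bot.job_done(): hands the job in, once; it reports no verdict.
The state is a dict: "time_s": time; "joint_pos": joint angles; "qvel": joint speeds; "joint_torque": joint torques, N m; "tool_pos": TCP position; "eef_rot": TCP orientation; "contact_force": force on the tool from outside, world axes, zero at the start; "wrist_torque": the same for the moment, N m; "gripper_width": finger opening in m.
Only numpy, scipy, OpenCV 4.12 (cv2) and the standard library are available. Lean on these libraries where they do the work, as an engineer would, in place of code of your own. Each camera call takes 0.05 s, during which the arm holds its last target.

## Working session

There is one attempt and no reset: what is moved stays moved. The work goes in short steps, Python scripts to look and compute and a shell command to move; the robot and the scene stay as the last step left them, time stands still between calls to the robot, and variables do not carry over. Pictures are saved under pics/ and viewed, and the job is handed in when it is done.

```bash
ls -la; mkdir -p pics; python3 - <<'E'
from bench import readout, eyes, bot
import cv2, numpy as np
s=readout.observe()
for k,v in s.items(): print(k,v)
print(bot.hold_point_z)
for n in("side","top"):
    im,d=eyes.camera(n); cv2.imwrite(f"pics/{n}0.png",im); np.save(f"pics/{n}0.npy",d)
    i=eyes.camera_info(n); print(n,i)
E
```

```text
total 12
drwxr-xr-x  3 agent agent 4096 Dec  6 17:01 .
drwxr-xr-x 23 root  root  4096 Dec  6 17:01 ..
drwxr-xr-x  2 agent agent 4096 Dec  6 17:01 pics
time_s 0.0
joint_pos [-1.2295512   0.50834473 -0.2375147   1.50113323  0.12572024  1.14889143
 -0.15483374]
qvel [ 2.25930763e-03 -1.83003502e-03  9.65717949e-06 -1.82765386e-03
 -2.88731708e-04  1.44894902e-03 -1.35881957e-03]
joint_torque [ 8.18044064e-04 -6.20601797e+01 -2.18605824e+00 -2.49651307e+01
  1.27633370e-02  1.19480005e-02  8.38329811e-06]
tool_pos [0.14595041 0.60720623 0.23042491]
eef_rot [ 0.70214429  0.08253264  0.70225417 -0.08379039]
contact_force [ 0.58595212  0.06748415 -0.51798572]
wrist_torque [-0.02660562 -0.00305629 -0.01637623]
gripper_width 0.08532547461319309
0.0187
side {'fx': 503.4710944262694, 'fy': 503.4710944262694, 'cx': 325.19878720575275, 'cy': 194.55557073666222, 'R': array([[ 0.97196374, -0.23510383, -0.00356034],
       [-0.11915189, -0.4794297 , -0.86945385],
       [ 0.202705  ,  0.84550183, -0.49400135]]), 't': array([-0.41065214,  0.16152639,  1.22397188])}
top {'fx': 468.0715283404922, 'fy': 468.0715283404922, 'cx': 328.1198485128564, 'cy': 199.24447227121917, 'R': array([[-0.00488681, -0.99994576,  0.00919781],
       [-0.98902316,  0.00347466, -0.1477197 ],
       [ 0.14767973, -0.00981873, -0.9889865 ]]), 't': array([0.05002485, 0.43090399, 1.08430546])}
```

View pics/side0.png

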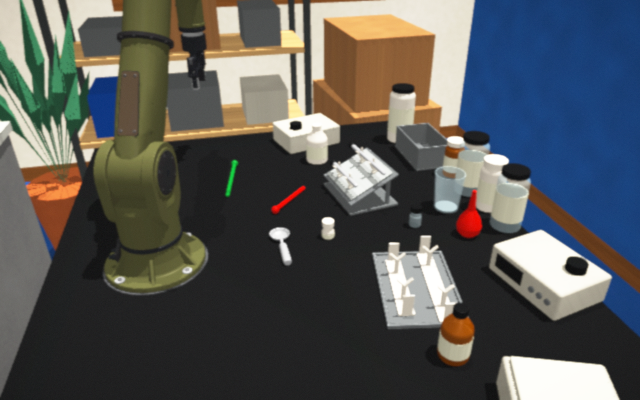

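View pics/top0.png

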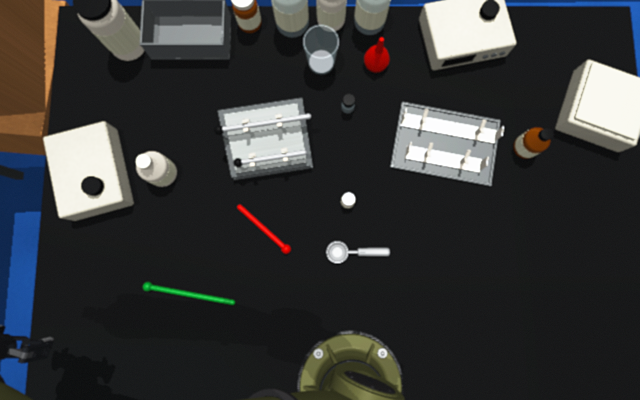

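```bash
python3 - <<'E'
import cv2, numpy as np
t=cv2.imread('pics/top0.png'); s=cv2.imread('pics/side0.png')
cv2.imwrite('pics/c1.png',cv2.resize(t[85:195,205:325],None,fx=6,fy=5.4,interpolation=cv2.INTER_CUBIC)[:600,:800])
cv2.imwrite('pics/c2.png',cv2.resize(t[90:200,380:520],None,fx=5.4,fy=5.4,interpolation=cv2.INTER_CUBIC))
cv2.imwrite('pics/c3.png',cv2.resize(s[135:225,305:415],None,fx=6,fy=6,interpolation=cv2.INTER_CUBIC))
cv2.imwrite('pics/c4.png',cv2.resize(s[225:335,360:480],None,fx=5.4,fy=5.4,interpolation=cv2.INTER_CUBIC))
E
```

```text
(no output)
```

View pics/c1.png

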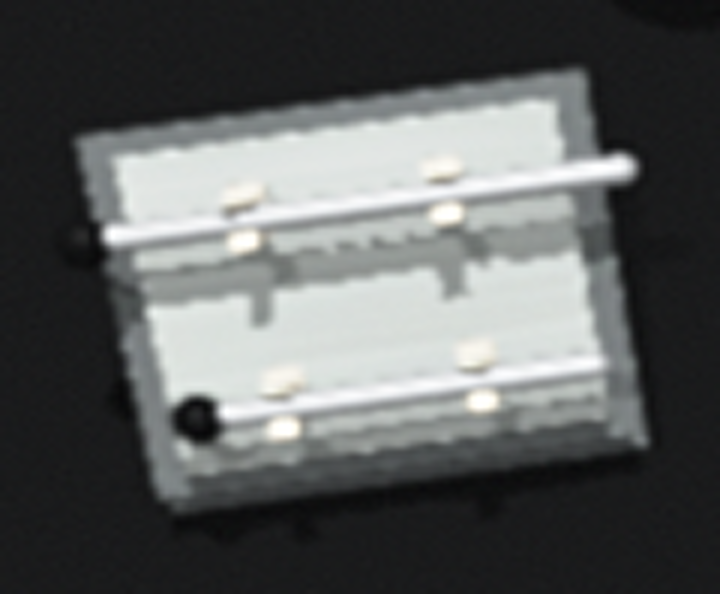

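View pics/c2.png

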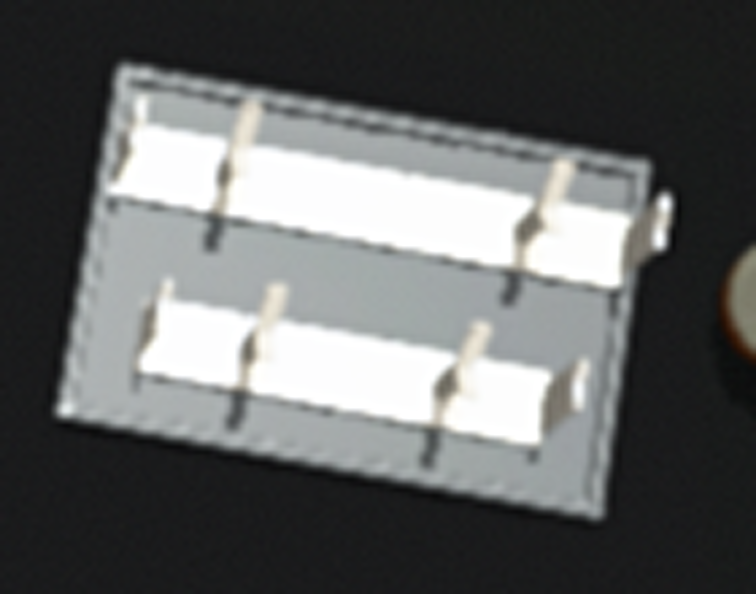

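View pics/c3.png

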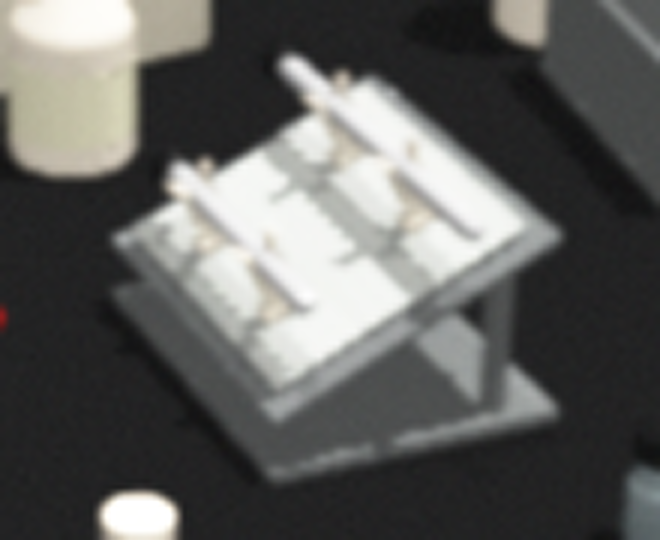

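View pics/c4.png

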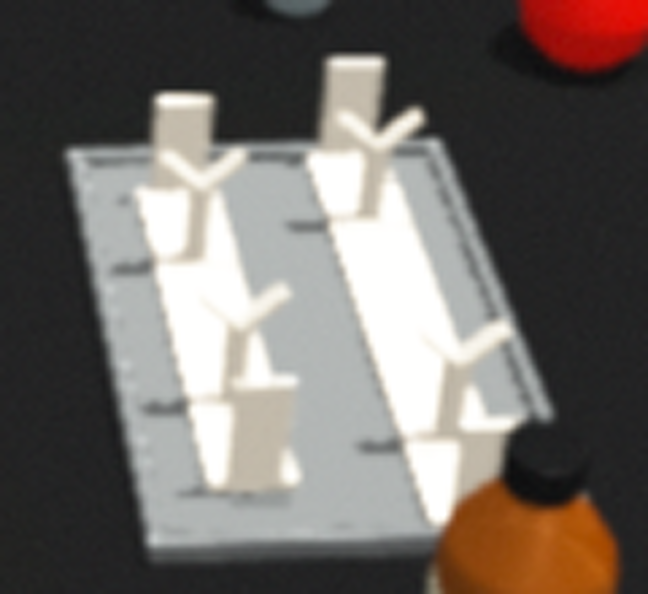

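```bash
cat > h.py <<'E'
import numpy as np, cv2
from bench import readout, eyes, bot
from scipy.spatial.transform import Rotation as Rr
def cloud(n,d):
    i=eyes.camera_info(n); v,u=np.mgrid[0:400,0:640]
    P=np.stack([(u-i['cx'])/i['fx']*d,(v-i['cy'])/i['fy']*d,d],-1)
    return (P-i['t'])@i['R']
def proj(n,X):
    i=eyes.camera_info(n); c=np.atleast_2d(X)@i['R'].T+i['t']
    return np.c_[c[:,0]/c[:,2]*i['fx']+i['cx'],c[:,1]/c[:,2]*i['fy']+i['cy']]
def ray(n,u,v,z=None):
    i=eyes.camera_info(n); o=-i['R'].T@i['t']; d=i['R'].T@np.array([(u-i['cx'])/i['fx'],(v-i['cy'])/i['fy'],1])
    return o+d*(z-o[2])/d[2] if z is not None else (o,d)
def tool():
    s=readout.observe(); q=s['eef_rot']; R=Rr.from_quat([q[1],q[2],q[3],q[0]]).as_matrix()
    return np.array(s['tool_pos']),R,s
E
python3 - <<'E'
from h import *
d=np.load('pics/top0.npy'); W=cloud('top',d)
p,R,s=tool(); print('tool',p,'\n',R.round(3))
im=cv2.imread('pics/top0.png')
# table check
print('table z', np.median(W[300:330,400:500,2]))
for r in range(100,185,4): print(r,[ '%.3f'%W[r,c,2] for c in range(215,320,8)])
E
```

```text
tool [0.14596673 0.60722644 0.23049805] 
 [[-0.     0.234  0.972]
 [-0.002  0.972 -0.234]
 [-1.    -0.002  0.   ]]
table z -0.00035494146164255936
100 ['0.002', '0.001', '-0.000', '-0.000', '0.004', '0.000', '-0.003', '0.002', '-0.001', '0.099', '0.103', '-0.002', '-0.001', '-0.002']
104 ['-0.003', '-0.003', '-0.004', '0.001', '-0.002', '-0.003', '0.102', '0.099', '0.101', '0.099', '0.101', '0.092', '-0.001', '-0.001']
108 ['-0.002', '-0.002', '-0.002', '0.102', '0.100', '0.096', '0.099', '0.102', '0.101', '0.100', '0.095', '0.093', '-0.002', '-0.001']
112 ['-0.005', '0.098', '0.096', '0.101', '0.101', '0.100', '0.099', '0.100', '0.095', '0.094', '1.136', '0.086', '-0.004', '0.003']
116 ['-0.003', '0.099', '0.100', '0.100', '0.099', '0.094', '0.097', '0.095', '0.098', '0.092', '0.123', '0.123', '0.115', '-0.004']
120 ['-0.002', '0.093', '0.097', '0.093', '0.097', '0.093', '0.088', '0.122', '0.124', '0.125', '0.119', '0.082', '-0.004', '-0.004']
124 ['-0.000', '0.085', '0.091', '0.119', '0.123', '0.121', '0.122', '0.121', '0.123', '0.082', '0.087', '0.076', '-0.000', '0.000']
128 ['0.
[... 1308 characters left out ...]
036', '0.001']
168 ['-0.000', '-0.003', '0.044', '0.050', '0.047', '0.045', '0.043', '0.036', '0.037', '0.034', '0.003', '0.004', '-0.000', '-0.002']
172 ['-0.001', '-0.001', '0.045', '0.046', '0.035', '0.035', '0.040', '0.006', '0.005', '-0.000', '-0.002', '-0.004', '-0.002', '-0.005']
176 ['-0.001', '0.001', '-0.003', '0.033', '0.005', '0.006', '-0.001', '-0.001', '0.002', '-0.005', '0.000', '-0.003', '-0.001', '0.001']
180 ['0.001', '-0.001', '0.002', '0.001', '-0.001', '0.002', '-0.004', '0.001', '0.002', '-0.003', '-0.001', '0.006', '-0.003', '-0.003']
184 ['0.001', '-0.001', '-0.003', '0.001', '-0.000', '0.002', '0.002', '-0.001', '-0.002', '0.003', '0.003', '0.001', '0.002', '-0.001']
```

```bash
python3 - <<'E'
from h import *
d=np.load('pics/top0.npy'); W=cloud('top',d)
P=W[98:182,212:316].reshape(-1,3); uv=np.stack(np.meshgrid(np.arange(212,316),np.arange(98,182)),-1).reshape(-1,2)
ok=(P[:,2]>0.03)&(P[:,2]<0.2); P=P[ok];uv=uv[ok]
Q=P.copy()
for k in range(30):
    A=np.c_[Q[:,:2],np.ones(len(Q))]; c=np.linalg.lstsq(A,Q[:,2],rcond=None)[0]
    r=P[:,2]-np.c_[P[:,:2],np.ones(len(P))]@c
    Q=P[np.abs(r)<(0.03 if k<5 else 0.006)]
n=np.array([-c[0],-c[1],1]);n/=np.linalg.norm(n)
print('n',n,'tilt',np.degrees(np.arccos(n[2])),'yaw',np.degrees(np.arctan2(-n[1],-n[0])))
h=(P@n)-c[2]*n[2]
B=P[h>0.027]; bu=uv[h>0.027]
# split
xs=np.array([np.cos(np.arctan2(-n[1],-n[0])),np.sin(np.arctan2(-n[1],-n[0]))])
t=B[:,:2]@xs; m=(t.min()+t.max())/2
for nm,S in(('long',t>m),('short',t<m)):
    b=B[S]; 
    for it in range(3):
        f=np.polyfit(b[:,1],b[:,0],1); res=b[:,0]-np.polyval(f,b[:,1]); b=b[np.abs(res)<0.008]
    print(nm,len(b),'yaw',np.degrees(np.arctan(-f[0])),'mean',b.mean(0),'yrange',b[:,1].min(),b[:,1].max(),'h',np.percentile(h[h>0.027],[50,90]), 'x at yends',np.polyval(f,[b[:,1].min(),b[:,1].max()]), 'zslope',np.polyfit(b[:,1],b[:,2],1))
E
```

```text
n [-0.41062042 -0.06753348  0.90930199] tilt 24.59093143704056 yaw 9.339650032348796
long 557 yaw 8.84895442268123 mean [0.5902791  0.19790513 0.12218118] yrange 0.08686255936703392 0.3011110204318544 h [0.03623262 0.04041716] x at yends [0.60755218 0.5741973 ] zslope [0.00542601 0.12110735]
short 418 yaw 9.177138416247207 mean [0.51898007 0.18493926 0.0888278 ] yrange 0.09910120706717714 0.2634858939024668 h [0.03623262 0.04041716] x at yends [0.53284765 0.50629045] zslope [0.01321991 0.08638292]
```

```bash
cat >> h.py <<'E'
def frame(yaw):
    a=np.radians(yaw); return np.array([np.cos(a),np.sin(a),0]),np.array([-np.sin(a),np.cos(a),0])
E
python3 - <<'E'
from h import *
i=eyes.camera_info('top'); print('cam',-i['R'].T@i['t']); i=eyes.camera_info('side'); print('cam',-i['R'].T@i['t'])
ex,ey=frame(9.0)
L=np.array([0.5908+0.0017,0.194,0.117]); S=np.array([0.5195+0.0015,0.1815,0.083])
print('slope sep', (L-S)@ex,(L-S)[2], (L-S)@ey)
for n in('top','side'):
    im=cv2.imread(f'pics/{n}0.png'); k=6 
    x0,y0,w,h=(205,90,125,95) if n=='top' else (305,135,115,95)
    c=cv2.resize(im[y0:y0+h,x0:x0+w],None,fx=k,fy=k,interpolation=cv2.INTER_CUBIC)
    for M,hl in((L,.110),(S,.085)):
        for t in(-hl,-.038,0,.038,hl-.011):
            q=(proj(n,M+t*ey)[0]+.5-[x0,y0])*k
            cv2.circle(c,tuple(int(v) for v in q),3,(0,0,255),-1)
    cv2.imwrite(f'pics/o_{n}.png',c)
E
```

```text
cam [0.26628855 0.05917139 1.13555635]
cam [ 0.17027995 -1.05397581  0.74362144]
slope sep 0.07257514716555535 0.034 0.0011610400070627064
```

View pics/o_top.png

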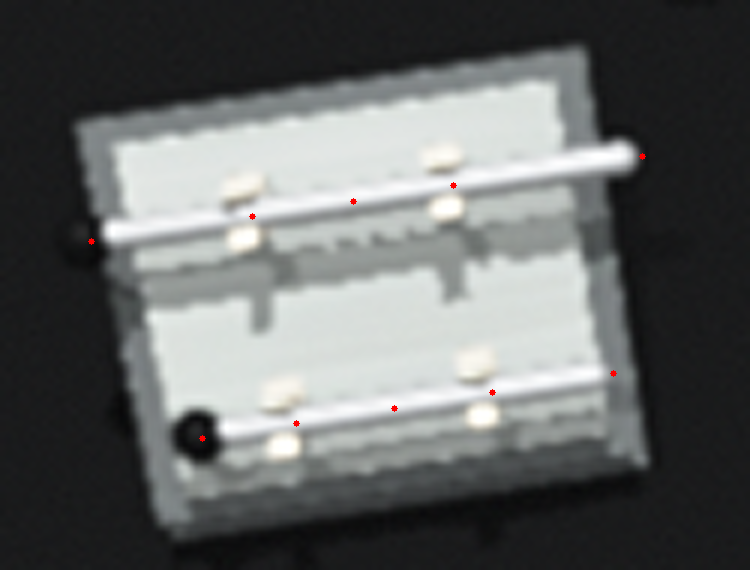

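View pics/o_side.png

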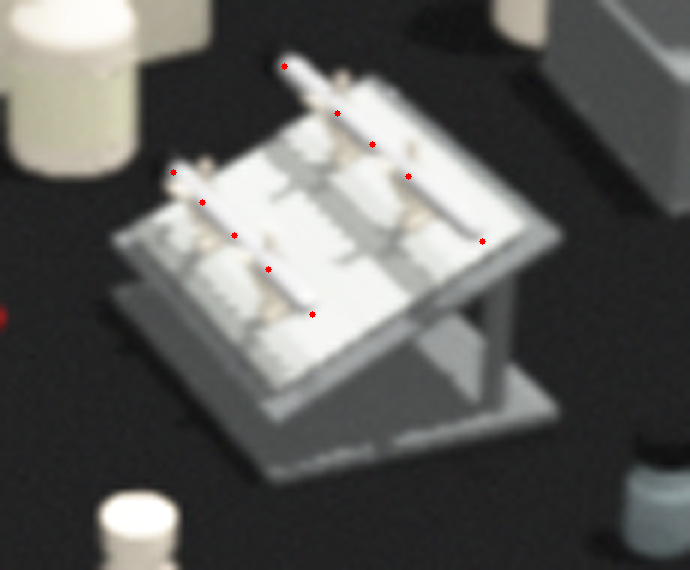

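```bash
python3 - <<'E'
from h import *
d=np.load('pics/top0.npy'); W=cloud('top',d)
Z=W[85:200,385:515,2]
print('tray floor', np.percentile(Z[(Z>0.003)&(Z<0.03)],[10,50,90]))
m=(Z>0.035)&(Z<0.12)
im=((np.clip(Z,0,.08))/.08*255).astype(np.uint8)
cv2.imwrite('pics/z.png',cv2.resize(im,None,fx=5,fy=5,interpolation=cv2.INTER_NEAREST))
n,lab,st,ce=cv2.connectedComponentsWithStats(m.astype(np.uint8),connectivity=8)
for k in range(1,n):
    if st[k,4]<4: continue
    P=W[85:200,385:515][lab==k]
    print(st[k],P.mean(0).round(4),'zmax',P[:,2].max().round(4),'xr',P[:,0].min().round(4),P[:,0].max().round(4),'yr',P[:,1].min().round(4),P[:,1].max().round(4))
E
```

```text
tray floor [0.00367909 0.00697524 0.01147705]
[18 23  4 13 24] [ 0.6347 -0.1372  0.0519] zmax 0.0631 xr 0.6239 0.6486 yr -0.1399 -0.1347
[36 24  8 14 57] [ 0.6289 -0.1846  0.0557] zmax 0.0658 xr 0.6109 0.6444 yr -0.1913 -0.1777
[93 35  9 14 63] [ 0.6021 -0.3221  0.0537] zmax 0.0645 xr 0.5837 0.6173 yr -0.3296 -0.3159
[113  41   6  12  42] [ 0.5906 -0.3677  0.0501] zmax 0.0621 xr 0.5797 0.6028 yr -0.3711 -0.3649
[22 57  5 12 28] [ 0.552  -0.1457  0.0505] zmax 0.062 xr 0.5416 0.5638 yr -0.1489 -0.1428
[41 58  7 14 56] [ 0.5458 -0.1929  0.0546] zmax 0.0653 xr 0.5283 0.5607 yr -0.199 -0.1872
[78 65  8 15 58] [ 0.5278 -0.2808  0.0554] zmax 0.0673 xr 0.5093 0.5432 yr -0.2877 -0.275
[98 72  6 11 44] [ 0.5167 -0.327   0.0487] zmax 0.0602 xr 0.5058 0.5295 yr -0.3312 -0.324
```

View pics/z.png

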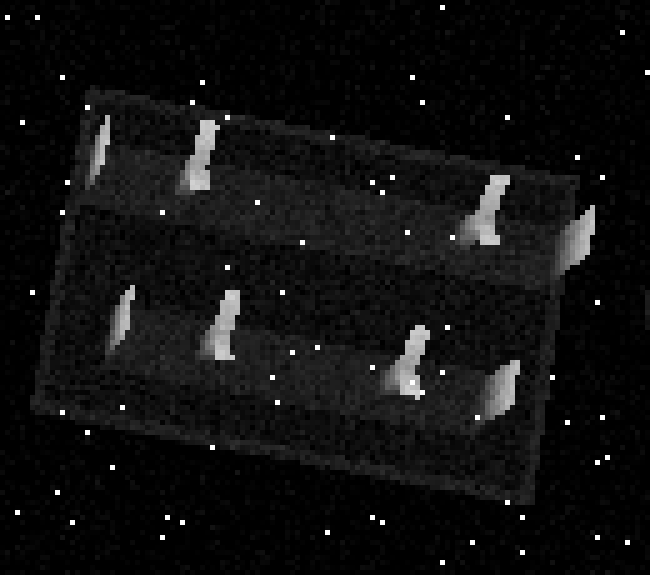

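```bash
python3 - <<'E'
from h import *
from scipy.optimize import least_squares
d=np.load('pics/top0.npy'); W=cloud('top',d)[85:200,385:515]; Z=W[...,2]
n,lab,st,ce=cv2.connectedComponentsWithStats(((Z>0.035)&(Z<0.12)).astype(np.uint8),connectivity=8)
C=[]
for k in range(1,n):
    if st[k,4]<20: continue
    P=W[lab==k]; T=P[P[:,2]>np.percentile(P[:,2],90)-0.010]
    C.append((T.mean(0),len(T),(T[:,0].min()+T[:,0].max())/2,(T[:,1].min()+T[:,1].max())/2)); print(C[-1])
c=[a[0] for a in C]
print('tray rail z between', )
for a,b,e,f in((1,2,0,3),(5,6,4,7)):
    v=c[a]-c[b]; w=c[e]-c[f]; print('mid',(c[a]+c[b])/2,'len',np.linalg.norm(v[:2]),'yaw',np.degrees(np.arctan2(-v[0],v[1])),'cheek mid',(c[e]+c[f])/2,np.linalg.norm(w[:2]),np.degrees(np.arctan2(-w[0],w[1])))
E
```

```text
(array([ 0.63655522, -0.1376574 ,  0.05705496]), 16, np.float64(0.6362671402474587), np.float64(-0.1374133271090699))
(array([ 0.62936092, -0.18501822,  0.05929128]), 40, np.float64(0.6276659754322016), np.float64(-0.1845068291912001))
(array([ 0.60287977, -0.32273436,  0.05812812]), 41, np.float64(0.6005186283857642), np.float64(-0.3227613068121274))
(array([ 0.59072817, -0.36795059,  0.05507245]), 26, np.float64(0.5912753704113767), np.float64(-0.368018835126541))
(array([ 0.55247552, -0.14608864,  0.05634483]), 18, np.float64(0.552599832719888), np.float64(-0.1463286216312421))
(array([ 0.54631664, -0.19353696,  0.0583801 ]), 39, np.float64(0.5444879189351672), np.float64(-0.19309314320165588))
(array([ 0.52818035, -0.2810464 ,  0.05926855]), 39, np.float64(0.5262352961869584), np.float64(-0.2813411288061849))
(array([ 0.51628807, -0.32730372,  0.05493847]), 24, np.float64(0.5171181199723196), np.float64(-0.3277523700411953))
tray rail z between
mid [ 0.61612035 -0.25387629  0.0587097 ] len 0.14023903936179533 yaw -10.884434215584696 cheek mid [ 0.6136417  -0.252804    0.05606371] 0.2348085854367779 -11.254519794112568
mid [ 0.5372485  -0.23729168  0.05882433] len 0.08936905129383861 yaw -11.708763497598525 cheek mid [ 0.53438179 -0.23669618  0.05564165] 0.18479295785488492 -11.293037190944096
```

```bash
cat > ov.py <<'E'
from h import *
ex,ey=frame(-11.2)
RL=np.array([0.6145,-0.2535,0.058]); RS=np.array([0.5355,-0.237,0.058])
for n in('top','side'):
    im=cv2.imread(f'pics/{n}0.png'); k=6 
    x0,y0,w,h=(385,95,130,95) if n=='top' else (365,230,115,100)
    c=cv2.resize(im[y0:y0+h,x0:x0+w],None,fx=k,fy=k,interpolation=cv2.INTER_CUBIC)
    for M,a,b in((RL,.07,.116),(RS,.045,.091)):
        pts=[(s*a,u,v) for s in(-1,1) for u,v in((-.015,.006),(0,-.0085),(.015,.006))]+[(s*b,0,.002) for s in(-1,1)]
        for t,u,v in pts:
            q=(proj(n,M+t*ey+u*ex+np.array([0,0,v]))[0]+.5-[x0,y0])*k
            cv2.circle(c,tuple(int(v) for v in q),3,(0,0,255),-1)
    cv2.imwrite(f'pics/r_{n}.png',c)
E
python3 ov.py
```

```text
(no output)
```

View pics/r_top.png

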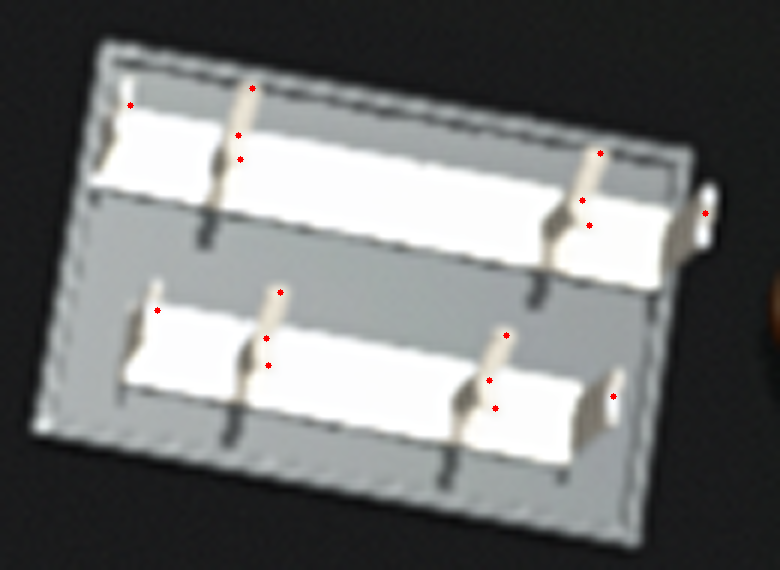

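View pics/r_side.png

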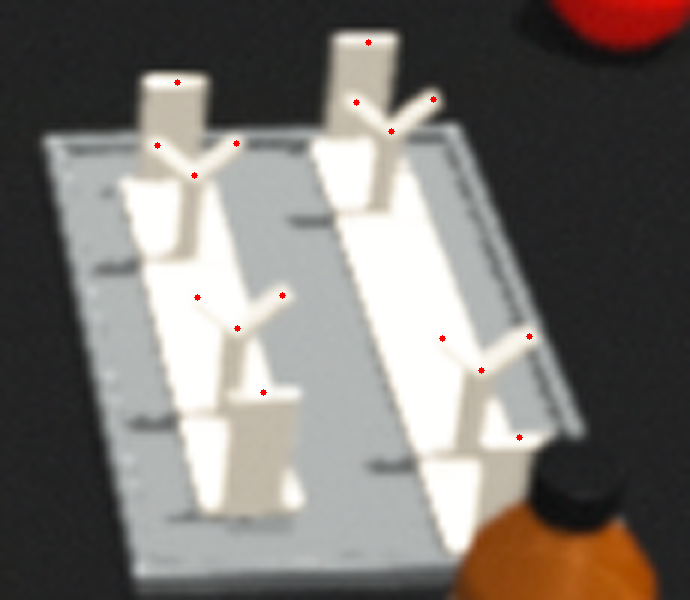

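```bash
cat > go.py <<'E'
import sys
from h import *
# usage: go.py x y z yaw_of_tool_y_deg  (TCP target) -> dp in tool axes, twist
t=np.array([float(v) for v in sys.argv[1:4]]); yaw=float(sys.argv[4])
p,R,s=tool()
dp=R.T@(t-p); cur=np.degrees(np.arctan2(R[1,1],R[0,1])); tw=-((yaw-cur+90)%180-90)
print('t',round(s['time_s'],2),'pos',p.round(4),'yaw',cur.round(2),'w',round(s['gripper_width'],4),'F',np.round(s['contact_force'],1),'q7',s['joint_pos'][6].round(2))
print('dp',dp.round(4),'norm',np.linalg.norm(dp).round(4),'twist rad',np.radians(tw).round(4))
E
python3 go.py 0.6035 0.1244 0.23 9
```

```text
t 0.1 pos [0.146  0.6072 0.2305] yaw 76.49 w 0.0855 F [ 0.6 -0.  -0.2] q7 -0.15
dp [ 0.0011 -0.3626  0.5577] norm 0.6652 twist rad 1.1779
```

```bash
python3 -m crank '[{"jaw":60,"dp":[0,-0.025,0.038],"twist":0.085},{"jaw":100,"dp":[0,-0.05,0.077],"twist":0.17},{"jaw":150,"dp":[0,-0.076,0.117],"twist":0.255},{"jaw":150,"dp":[0,-0.102,0.157],"twist":0.34},{"jaw":150,"dp":[0,-0.128,0.197],"twist":0.42}]' 20; python3 go.py 0.6035 0.1244 0.23 9
```

```text
time_s: 0.6
tool_pos: [0.3086, 0.435, 0.2305]
eef_rot: [0.669, 0.228, 0.669, -0.23]
contact_force: [0.5, 0.6, -0.1]
gripper_width: 0.0352
t 0.6 pos [0.3086 0.435  0.2305] yaw 52.23 w 0.0352 F [ 0.5  0.6 -0.1] q7 -0.13
dp [ 0.0009 -0.0649  0.4234] norm 0.4283 twist rad 0.7545
```

```bash
python3 -m crank '[{"jaw":150,"dp":[0,-0.007,0.045],"twist":0.14},{"jaw":150,"dp":[0,-0.014,0.09],"twist":0.28},{"jaw":150,"dp":[0,-0.021,0.135],"twist":0.42},{"jaw":150,"dp":[0,-0.028,0.18],"twist":0.56},{"jaw":150,"dp":[0,-0.035,0.225],"twist":0.7}]'; python3 go.py 0.6035 0.1244 0.23 9
```

```text
time_s: 1.1
tool_pos: [0.4659, 0.268, 0.2306]
eef_rot: [0.549, 0.445, 0.549, -0.447]
contact_force: [0.8, 0.9, -0.1]
gripper_width: 0.0353
t 1.1 pos [0.4659 0.268  0.2306] yaw 11.8 w 0.0353 F [ 0.8  0.9 -0.1] q7 -0.31
dp [0.0008 0.1054 0.1687] norm 0.1989 twist rad 0.0489
```

```bash
python3 -m crank '[{"jaw":150,"dp":[0,0.026,0.042],"twist":0.049},{"jaw":150,"dp":[0,0.052,0.084],"twist":0.049},{"jaw":150,"dp":[0,0.078,0.126],"twist":0.049},{"jaw":150,"dp":[0.01,0.105,0.169],"twist":0.049},{"jaw":150,"dp":[0.03,0.105,0.169],"twist":0.049}]'; python3 go.py 0.6035 0.1244 0.15 9
```

```text
time_s: 1.6
tool_pos: [0.608, 0.1159, 0.2013]
eef_rot: [0.538, 0.461, 0.533, -0.462]
contact_force: [-0.0, -0.0, -1.1]
gripper_width: 0.0352
t 1.6 pos [0.608  0.1159 0.2013] yaw 8.46 w 0.0352 F [-0.  -0.  -1.1] q7 0.0
dp [ 0.0512 -0.0034 -0.0094] norm 0.0522 twist rad -0.0094
```

```bash
python3 -m crank '[{"jaw":150,"dp":[0.02,-0.003,-0.009],"twist":-0.009},{"jaw":150,"dp":[0.04,-0.003,-0.009],"twist":-0.009},{"jaw":150,"dp":[0.05,-0.003,-0.009],"twist":-0.009},{"jaw":150,"dp":[0.05,-0.003,-0.009],"twist":-0.009}]'; python3 go.py 0.6035 0.1244 0.104 9; python3 - <<'E'
from h import *
for n in('side','top'):
    im,_=eyes.camera(n); 
    c=im[60:240,270:470] if n=='side' else im[60:210,190:370]
    cv2.imwrite(f'pics/a_{n}.png',cv2.resize(c,None,fx=3.5,fy=3.5,interpolation=cv2.INTER_CUBIC))
E
```

```text
time_s: 2.0
tool_pos: [0.6029, 0.124, 0.1496]
eef_rot: [0.539, 0.458, 0.536, -0.461]
contact_force: [-0.4, 0.4, -0.7]
gripper_width: 0.035
t 2.0 pos [0.6029 0.124  0.1496] yaw 8.98 w 0.035 F [-0.4  0.4 -0.7] q7 0.0
dp [ 0.0456  0.0007 -0.0007] norm 0.0456 twist rad -0.0003
```

View pics/a_side.png

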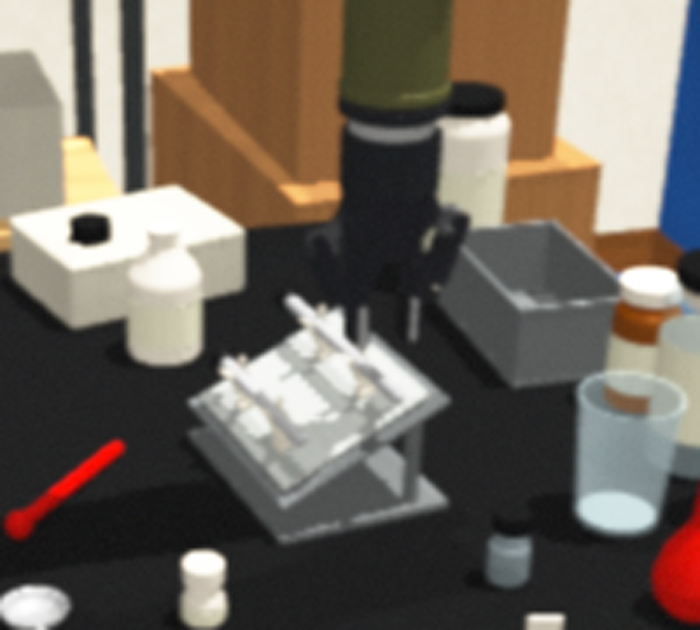

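View pics/a_top.png

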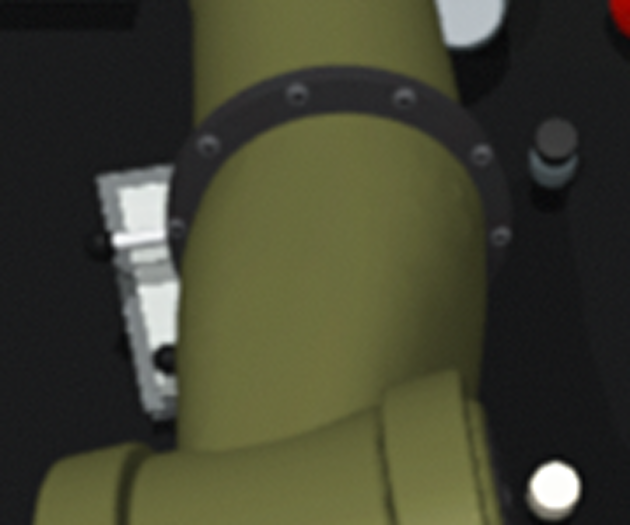

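```bash
python3 -m crank '[{"jaw":150,"dp":[0.02,0.001,-0.001],"twist":0},{"jaw":150,"dp":[0.036,0.001,-0.001],"twist":0},{"jaw":150,"dp":[0.0455,0.001,-0.001],"twist":0},{"jaw":150,"dp":[0.0455,0.001,-0.001],"twist":0}]'; python3 go.py 0.6035 0.1244 0.104 9; python3 - <<'E'
from h import *
for n in('side',):
    im,_=eyes.camera(n); 
    c=im[90:220,290:440]
    cv2.imwrite(f'pics/b_{n}.png',cv2.resize(c,None,fx=4.5,fy=4.5,interpolation=cv2.INTER_CUBIC))
E
```

```text
time_s: 2.5
tool_pos: [0.6049, 0.125, 0.1058]
eef_rot: [0.54, 0.458, 0.535, -0.46]
contact_force: [0.3, 0.3, -0.5]
gripper_width: 0.0351
t 2.5 pos [0.6049 0.125  0.1058] yaw 8.99 w 0.0351 F [ 0.3  0.3 -0.5] q7 0.01
dp [ 0.0018 -0.0015  0.0004] norm 0.0024 twist rad -0.0002
```

View pics/b_side.png

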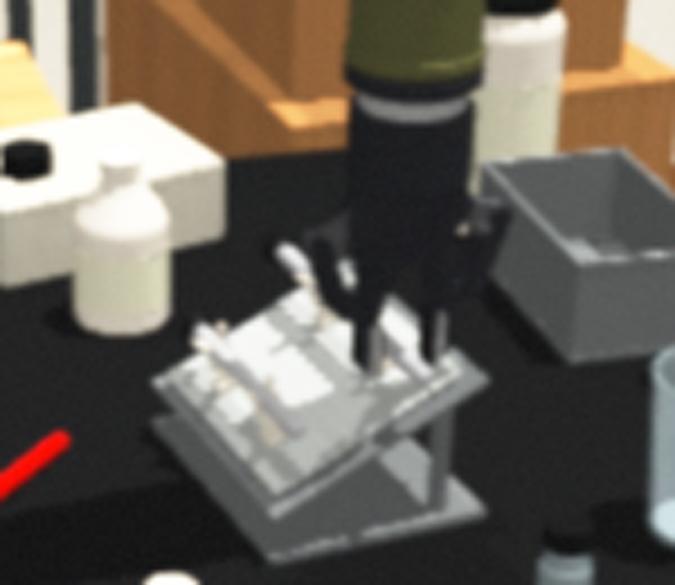

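```bash
python3 -m crank '[{"jaw":190,"dp":[0.001,-0.0015,0],"twist":0},{"jaw":205,"dp":[0.001,-0.0015,0],"twist":0},{"jaw":225,"dp":[0.001,-0.0015,0],"twist":0},{"jaw":240,"dp":[0.001,-0.0015,0],"twist":0}]' 20; python3 go.py 0.6035 0.1244 0.104 9
```

```text
time_s: 2.95
tool_pos: [0.6039, 0.1248, 0.1063]
eef_rot: [0.54, 0.459, 0.535, -0.46]
contact_force: [-2.0, -0.6, 4.5]
gripper_width: 0.0109
t 2.95 pos [0.6039 0.1248 0.1063] yaw 8.98 w 0.0109 F [-2.  -0.6  4.5] q7 0.01
dp [ 0.0023 -0.0005  0.0003] norm 0.0024 twist rad -0.0003
```

```bash
python3 -m crank '[{"jaw":240,"dp":[-0.003,-0.0015,0],"twist":0.012},{"jaw":240,"dp":[-0.006,-0.003,0],"twist":0.025},{"jaw":240,"dp":[-0.009,-0.0042,0],"twist":0.038}]' 30; python3 go.py 0.6035 0.1244 0.104 9;  python3 -m crank '[{"jaw":240,"dp":[-0.004,-0.002,0],"twist":0.015},{"jaw":240,"dp":[-0.008,-0.004,0],"twist":0.03}]' ; python3 go.py 0.6035 0.1244 0.104 9
```

```text
time_s: 3.25
tool_pos: [0.5997, 0.1249, 0.1148]
eef_rot: [0.531, 0.469, 0.526, -0.47]
contact_force: [2.3, 2.8, -5.7]
gripper_width: 0.0106
t 3.25 pos [0.5997 0.1249 0.1148] yaw 6.77 w 0.0106 F [ 2.3  2.8 -5.7] q7 -0.02
dp [0.0108 0.0037 0.0009] norm 0.0115 twist rad -0.0389
time_s: 3.45
tool_pos: [0.5953, 0.1254, 0.1232]
eef_rot: [0.524, 0.478, 0.519, -0.478]
contact_force: [0.7, 3.8, -3.1]
gripper_width: 0.0105
t 3.45 pos [0.5953 0.1254 0.1232] yaw 5.01 w 0.0105 F [ 0.7  3.8 -3.1] q7 -0.05
dp [0.0193 0.008  0.0016] norm 0.0209 twist rad -0.0697
```

```bash
python3 - <<'E'
from h import *
for n in('side',):
    im,_=eyes.camera(n); 
    c=im[90:220,290:440]
    cv2.imwrite(f'pics/c_{n}.png',cv2.resize(c,None,fx=4.5,fy=4.5,interpolation=cv2.INTER_CUBIC))
E
```

```text
(no output)
```

View pics/c_side.png

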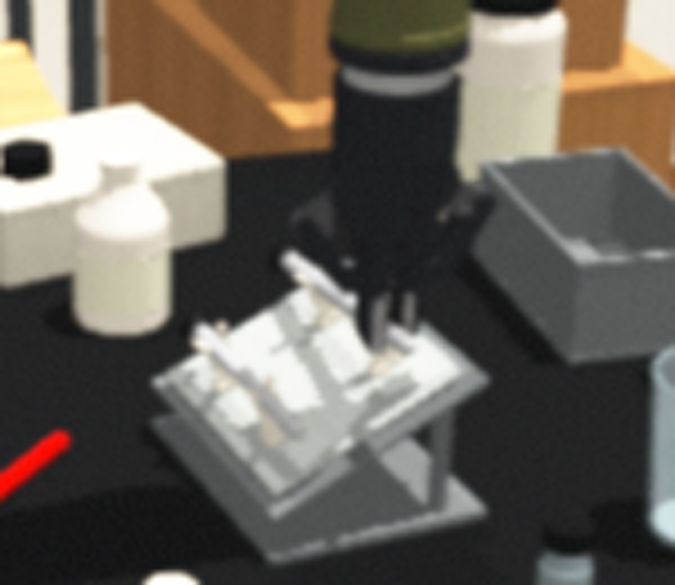

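```bash
python3 -m crank '[{"jaw":215,"dp":[0,0,0],"twist":0},{"jaw":200,"dp":[0,0,0],"twist":0},{"jaw":150,"dp":[0,0,0],"twist":0},{"jaw":150,"dp":[-0.02,0,0],"twist":0},{"jaw":150,"dp":[-0.055,0,0],"twist":0}]' 30;  python3 go.py 0.588 0.214 0.18 5; python3 - <<'E'
from h import *
for n in('side',):
    im,_=eyes.camera(n); 
    c=im[90:220,290:440]
    cv2.imwrite(f'pics/d_{n}.png',cv2.resize(c,None,fx=4.5,fy=4.5,interpolation=cv2.INTER_CUBIC))
E
```

```text
time_s: 4.0
tool_pos: [0.5934, 0.1249, 0.1773]
eef_rot: [0.523, 0.476, 0.52, -0.48]
contact_force: [1.2, 0.2, 0.3]
gripper_width: 0.0351
t 4.0 pos [0.5934 0.1249 0.1773] yaw 4.94 w 0.0351 F [1.2 0.2 0.3] q7 -0.06
dp [-0.0033  0.0023 -0.0893] norm 0.0893 twist rad -0.001
```

View pics/d_side.png

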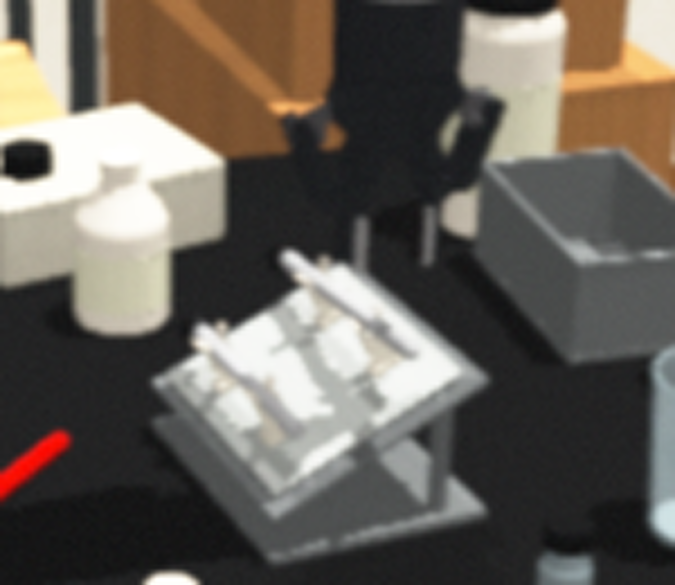

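```bash
python3 -m crank '[{"jaw":150,"dp":[0,0.001,-0.035],"twist":0},{"jaw":150,"dp":[0,0.002,-0.07],"twist":0},{"jaw":150,"dp":[0,0.0025,-0.089],"twist":0},{"jaw":150,"dp":[0.02,0.0025,-0.089],"twist":0},{"jaw":150,"dp":[0.03,0.0025,-0.089],"twist":0}]' 30;  python3 go.py 0.588 0.214 0.106 5; python3 - <<'E'
from h import *
for n in('side','top'):
    im,_=eyes.camera(n); 
    c=im[90:220,290:440] if n=='side' else im[80:190,190:340]
    cv2.imwrite(f'pics/e_{n}.png',cv2.resize(c,None,fx=4.5,fy=4.5,interpolation=cv2.INTER_CUBIC))
E
```

```text
time_s: 4.55
tool_pos: [0.5914, 0.2139, 0.1529]
eef_rot: [0.525, 0.479, 0.518, -0.477]
contact_force: [-0.3, -0.3, -0.0]
gripper_width: 0.0351
t 4.55 pos [0.5914 0.2139 0.1529] yaw 4.98 w 0.0351 F [-0.3 -0.3 -0. ] q7 -0.2
dp [ 0.0468 -0.0037 -0.0007] norm 0.047 twist rad -0.0003
```

View pics/e_side.png

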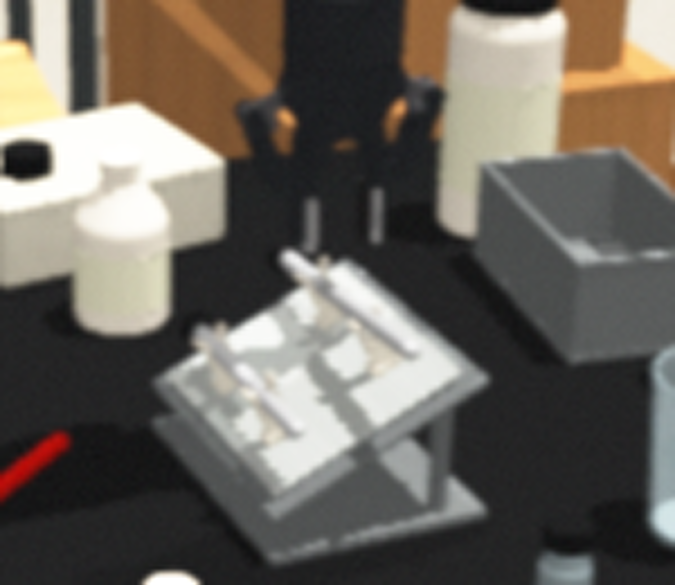

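View pics/e_top.png

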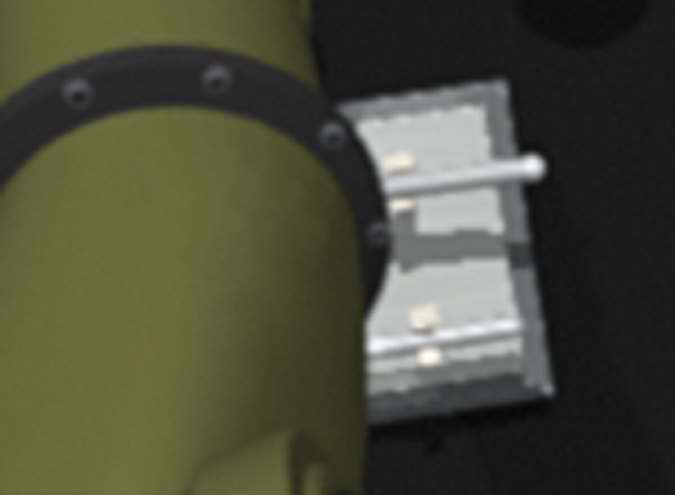

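```bash
python3 - <<'E'
from h import *
_,d=eyes.camera('top'); W=cloud('top',d)
for u in range(282,312,3):
    col=W[108:128,u]; k=(col[:,2]>0.11)&(col[:,2]<0.17)
    if k.sum(): print(u,k.sum(),col[k].mean(0).round(4),col[k][:,2].max().round(4))
E
```

```text
282 5 [0.5917 0.1506 0.1338] 0.1363
285 6 [0.5934 0.1442 0.1319] 0.1359
288 5 [0.5944 0.1375 0.1324] 0.1369
291 6 [0.5952 0.1307 0.1335] 0.1364
294 5 [0.5953 0.1239 0.1365] 0.1382
297 5 [0.5952 0.1172 0.1369] 0.14
300 6 [0.596  0.1106 0.1379] 0.1405
303 5 [0.5968 0.1039 0.1389] 0.1405
306 6 [0.5982 0.0973 0.1381] 0.1407
309 4 [0.6001 0.0907 0.1376] 0.1399
```

```bash
python3 -m crank '[{"jaw":150,"dp":[0.018,-0.0035,-0.001],"twist":0},{"jaw":150,"dp":[0.036,-0.0035,-0.001],"twist":0},{"jaw":150,"dp":[0.048,-0.0035,-0.001],"twist":0},{"jaw":150,"dp":[0.048,-0.0035,-0.001],"twist":0}]' 30;  python3 go.py 0.588 0.214 0.105 5.4; python3 -m crank '[{"jaw":190,"dp":[0,0,0],"twist":-0.005},{"jaw":205,"dp":[0,0,0],"twist":-0.005},{"jaw":225,"dp":[0,0,0],"twist":-0.005},{"jaw":240,"dp":[0,0,0],"twist":-0.005}]' 30;  python3 go.py 0.588 0.214 0.105 5.4
```

```text
time_s: 5.1
tool_pos: [0.5881, 0.212, 0.1044]
eef_rot: [0.524, 0.479, 0.517, -0.479]
contact_force: [-0.1, 0.0, -0.1]
gripper_width: 0.0352
t 5.1 pos [0.5881 0.212  0.1044] yaw 4.79 w 0.0352 F [-0.1  0.  -0.1] q7 -0.19
dp [-0.0006  0.     -0.002 ] norm 0.002 twist rad -0.0107
time_s: 5.5
tool_pos: [0.5886, 0.212, 0.1053]
eef_rot: [0.525, 0.478, 0.518, -0.477]
contact_force: [0.8, -0.7, 2.4]
gripper_width: 0.0107
t 5.5 pos [0.5886 0.212  0.1053] yaw 5.07 w 0.0107 F [ 0.8 -0.7  2.4] q7 -0.19
dp [ 0.0003 -0.0004 -0.0021] norm 0.0021 twist rad -0.0058
```

```bash
python3 -m crank '[{"jaw":240,"dp":[0,0,0],"twist":0},{"jaw":240,"dp":[-0.0027,-0.0013,0],"twist":0},{"jaw":240,"dp":[-0.0054,-0.0025,0],"twist":0},{"jaw":240,"dp":[-0.008,-0.0037,0],"twist":0}]' 90;  python3 go.py 0.588 0.214 0.105 5.4; 
```

```text
time_s: 5.9
tool_pos: [0.585, 0.2114, 0.1128]
eef_rot: [0.525, 0.478, 0.518, -0.477]
contact_force: [1.3, 0.5, -0.4]
gripper_width: 0.009
t 5.9 pos [0.585  0.2114 0.1128] yaw 5.05 w 0.009 F [ 1.3  0.5 -0.4] q7 -0.19
dp [ 0.0078  0.0032 -0.0023] norm 0.0087 twist rad -0.0062
```

```bash
python3 -m crank '[{"jaw":240,"dp":[-0.006,-0.003,0],"twist":0},{"jaw":240,"dp":[-0.012,-0.0055,0],"twist":0},{"jaw":240,"dp":[-0.018,-0.0085,0],"twist":0},{"jaw":240,"dp":[-0.03,-0.014,0],"twist":0},{"jaw":240,"dp":[-0.05,-0.018,0],"twist":0}]' 90;  python3 go.py 0.588 0.214 0.105 5.4; python3 - <<'E'
from h import *
for n in('side','top'):
    im,_=eyes.camera(n); 
    c=im[70:220,290:440] if n=='side' else im[80:190,190:340]
    cv2.imwrite(f'pics/f_{n}.png',cv2.resize(c,None,fx=4,fy=4,interpolation=cv2.INTER_CUBIC))
E
```

```text
time_s: 6.4
tool_pos: [0.5653, 0.21, 0.1629]
eef_rot: [0.525, 0.477, 0.518, -0.478]
contact_force: [-0.1, -0.4, -0.7]
gripper_width: 0.0087
t 6.4 pos [0.5653 0.21   0.1629] yaw 5.06 w 0.0087 F [-0.1 -0.4 -0.7] q7 -0.21
dp [ 0.058   0.0227 -0.0024] norm 0.0623 twist rad -0.006
```

View pics/f_side.png

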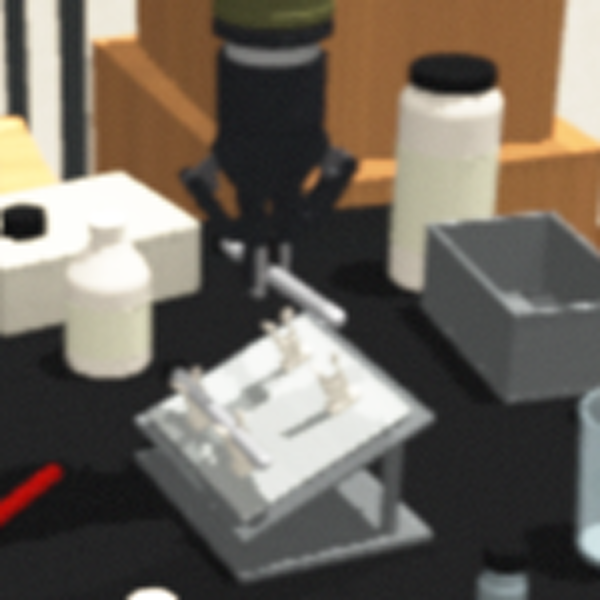

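```bash
python3 -m crank '[{"jaw":240,"dp":[-0.03,0,0],"twist":0},{"jaw":240,"dp":[-0.05,0,0],"twist":0},{"jaw":240,"dp":[-0.05,0,0],"twist":0}]' 90;  python3 go.py 0.588 0.214 0.2 5.4; python3 - <<'E'
from h import *
im,d=eyes.camera('top'); W=cloud('top',d); np.save('pics/g.npy',d)
cv2.imwrite('pics/g_top.png',cv2.resize(im[60:190,180:340],None,fx=4,fy=4))
M=(W[...,2]>0.17)&(W[...,2]<0.3)&(W[...,0]>0.5)&(W[...,1]<0.19)&(W[...,1]>0.04)
M[:, :240]=False
ys=W[M][:,1]
for u in range(250,345,4):
    k=M[:,u]
    if k.sum() and k.sum()<12: print(u,k.sum(),W[k,u].mean(0).round(4))
E
```

```text
time_s: 6.8
tool_pos: [0.5682, 0.2113, 0.2191]
eef_rot: [0.527, 0.481, 0.516, -0.474]
contact_force: [0.4, -0.3, -1.2]
gripper_width: 0.009
t 6.8 pos [0.5682 0.2113 0.2191] yaw 5.05 w 0.009 F [ 0.4 -0.3 -1.2] q7 -0.22
dp [ 0.0194  0.0197 -0.001 ] norm 0.0276 twist rad -0.006
266 6 [0.5698 0.1725 0.2424]
270 7 [0.5706 0.1645 0.2429]
274 6 [0.5712 0.1565 0.2442]
278 7 [0.5719 0.1485 0.2452]
282 6 [0.5721 0.1404 0.2476]
286 6 [0.5724 0.1326 0.2466]
290 6 [0.5738 0.1246 0.2484]
294 7 [0.575  0.1168 0.2479]
298 6 [0.5751 0.1088 0.2505]
302 7 [0.5764 0.1009 0.2498]
306 6 [0.5768 0.093  0.2513]
```

View pics/g_top.png

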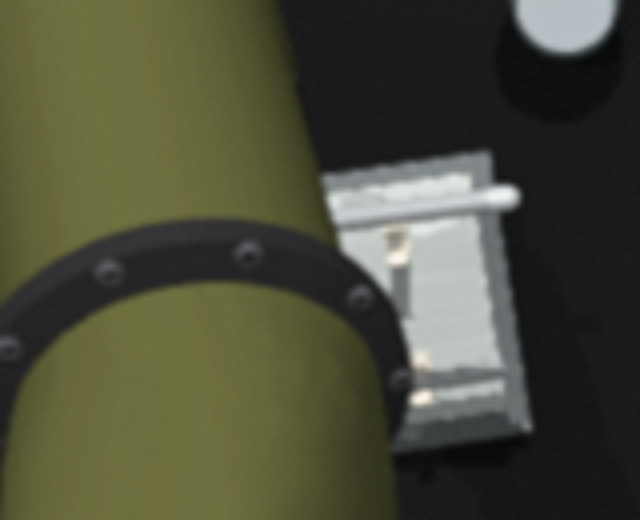

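```bash
python3 go.py 0.6176 -0.2378 0.20 -11.2
```

```text
t 6.85 pos [0.5673 0.2111 0.2171] yaw 5.06 w 0.0087 F [-0.8  0.6 -1.5] q7 -0.22
dp [0.0194 0.0103 0.4515] norm 0.452 twist rad 0.2838
```

```bash
python3 -m crank '[{"jaw":240,"dp":[0,0,0.02],"twist":0.03},{"jaw":240,"dp":[0,0.001,0.06],"twist":0.06},{"jaw":240,"dp":[0,0.002,0.1],"twist":0.09},{"jaw":240,"dp":[0,0.004,0.145],"twist":0.12},{"jaw":240,"dp":[0,0.005,0.19],"twist":0.15}]' 90; python3 go.py 0.6176 -0.2378 0.20 -11.2
```

```text
time_s: 7.35
tool_pos: [0.5881, 0.0197, 0.2166]
eef_rot: [0.488, 0.518, 0.48, -0.514]
contact_force: [1.2, 0.3, -1.0]
gripper_width: 0.0092
t 7.35 pos [0.5881 0.0197 0.2166] yaw -3.66 w 0.0092 F [ 1.2  0.3 -1. ] q7 -0.02
dp [0.018  0.0457 0.255 ] norm 0.2597 twist rad 0.1315
```

```bash
python3 -m crank '[{"jaw":240,"dp":[0,0.008,0.045],"twist":0.03},{"jaw":240,"dp":[0,0.016,0.09],"twist":0.06},{"jaw":240,"dp":[0,0.024,0.135],"twist":0.09},{"jaw":240,"dp":[0,0.031,0.175],"twist":0.11},{"jaw":240,"dp":[0,0.038,0.215],"twist":0.131}]' 90; python3 go.py 0.6176 -0.2378 0.20 -11.2;python3 -m crank '[{"jaw":240,"dp":[0,0.005,0.02],"twist":0},{"jaw":240,"dp":[0,0.007,0.037],"twist":0},{"jaw":240,"dp":[0,0.007,0.037],"twist":0}]' 90; python3 go.py 0.6176 -0.2378 0.10 -11.2
```

```text
time_s: 7.85
tool_pos: [0.6108, -0.2001, 0.2161]
eef_rot: [0.451, 0.549, 0.445, -0.545]
contact_force: [0.7, -0.2, -0.4]
gripper_width: 0.0089
t 7.85 pos [ 0.6108 -0.2001  0.2161] yaw -11.35 w 0.0089 F [ 0.7 -0.2 -0.4] q7 0.23
dp [0.0163 0.0139 0.0356] norm 0.0416 twist rad -0.0025
time_s: 8.15
tool_pos: [0.6085, -0.2412, 0.215]
eef_rot: [0.45, 0.549, 0.444, -0.547]
contact_force: [-0.8, -1.0, -0.5]
gripper_width: 0.0089
t 8.15 pos [ 0.6085 -0.2412  0.215 ] yaw -11.62 w 0.0089 F [-0.8 -1.  -0.5] q7 0.29
dp [ 0.1151  0.0073 -0.0056] norm 0.1154 twist rad -0.0073
```

```bash
python3 -m crank '[{"jaw":240,"dp":[0.03,0.006,-0.005],"twist":-0.007},{"jaw":240,"dp":[0.07,0.0075,-0.0055],"twist":-0.007},{"jaw":240,"dp":[0.105,0.0075,-0.0055],"twist":-0.007},{"jaw":240,"dp":[0.12,0.0075,-0.0055],"twist":-0.007},{"jaw":240,"dp":[0.12,0.0075,-0.0055],"twist":-0.007}]' 90; python3 go.py 0.6176 -0.2378 0.06 -11.2; python3 - <<'E'
from h import *
for n in('side','top'):
    im,_=eyes.camera(n); 
    c=im[180:340,330:530] if n=='side' else im[60:200,370:550]
    cv2.imwrite(f'pics/h_{n}.png',cv2.resize(c,None,fx=4,fy=4,interpolation=cv2.INTER_CUBIC))
E
```

```text
time_s: 8.65
tool_pos: [0.6163, -0.2349, 0.0919]
eef_rot: [0.45, 0.546, 0.448, -0.546]
contact_force: [-0.0, 0.4, -1.3]
gripper_width: 0.0091
t 8.65 pos [ 0.6163 -0.2349  0.0919] yaw -11.1 w 0.0091 F [-0.   0.4 -1.3] q7 0.32
dp [0.0319 0.0017 0.0025] norm 0.032 twist rad 0.0018
```

View pics/h_side.png

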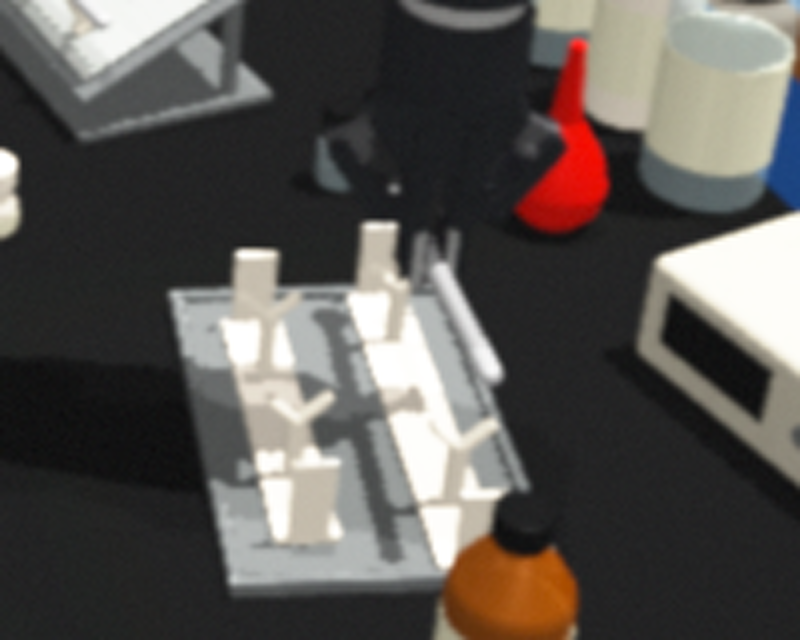

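View pics/h_top.png

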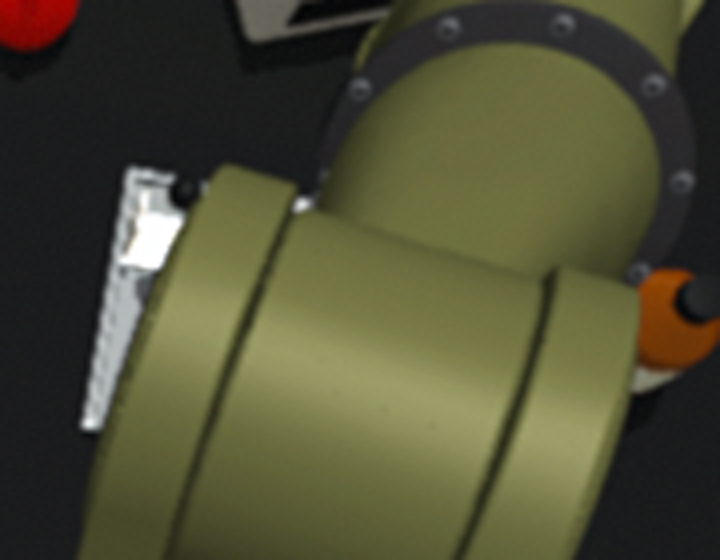

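```bash
python3 - <<'E'
from h import *
p,R,s=tool(); 
ex,ey=frame(-11.1); a=np.radians(6.4)
b=ey*np.cos(a)-np.array([0,0,1])*np.sin(a)
g=p+[0,0,.0135]
print(proj('side',g-b*.126), proj('top',g+b*(.094-.011)), p)
E
python3 go.py 0.6176 -0.2378 0.06 -11.2
```

```text
[[454.13281523 274.84865086]] [[416.26611025 107.66806435]] [ 0.6182113  -0.23666824  0.09537446]
t 8.75 pos [ 0.6182 -0.2367  0.0954] yaw -11.14 w 0.0092 F [ 0.1  0.2 -0.3] q7 0.32
dp [ 0.0354 -0.0007  0.0011] norm 0.0354 twist rad 0.0011
```

```bash
python3 -m crank '[{"jaw":240,"dp":[0.015,0,0.001],"twist":0},{"jaw":240,"dp":[0.027,-0.0005,0.001],"twist":0},{"jaw":240,"dp":[0.036,-0.0005,0.001],"twist":0},{"jaw":240,"dp":[0.036,-0.0005,0.001],"twist":0},{"jaw":240,"dp":[0.036,-0.0005,0.001],"twist":0}]' 60; python3 go.py 0.6176 -0.2378 0.05 -11.2
```

```text
time_s: 9.25
tool_pos: [0.6177, -0.2378, 0.0591]
eef_rot: [0.452, 0.547, 0.446, -0.545]
contact_force: [1.4, 0.6, -0.6]
gripper_width: 0.009
t 9.25 pos [ 0.6177 -0.2378  0.0591] yaw -11.15 w 0.009 F [ 1.4  0.6 -0.6] q7 0.33
dp [ 0.0091 -0.0002 -0.    ] norm 0.0091 twist rad 0.0009
```

```bash
python3 -m crank '[{"jaw":240,"dp":[0.003,0,0],"twist":0},{"jaw":240,"dp":[0.006,0,0],"twist":0},{"jaw":240,"dp":[0.008,0,0],"twist":0},{"jaw":240,"dp":[0.008,0,0],"twist":0}]' 25; python3 go.py 0.6176 -0.2378 0.0445 -11.2;  python3 -m crank '[{"jaw":240,"dp":[0.002,0,0],"twist":0},{"jaw":240,"dp":[0.004,0,0],"twist":0},{"jaw":240,"dp":[0.005,0,0],"twist":0}]' 20; python3 go.py 0.6176 -0.2378 0.0445 -11.2
```

```text
time_s: 9.65
tool_pos: [0.6176, -0.2378, 0.0509]
eef_rot: [0.452, 0.547, 0.446, -0.545]
contact_force: [1.2, 0.4, -1.6]
gripper_width: 0.009
t 9.65 pos [ 0.6176 -0.2378  0.0509] yaw -11.15 w 0.009 F [ 1.2  0.4 -1.6] q7 0.34
dp [ 0.0064 -0.     -0.    ] norm 0.0064 twist rad 0.0009
time_s: 9.95
tool_pos: [0.6178, -0.238, 0.0462]
eef_rot: [0.452, 0.547, 0.446, -0.545]
contact_force: [-1.7, -1.1, 5.0]
gripper_width: 0.0091
t 9.95 pos [ 0.6178 -0.238   0.0462] yaw -11.16 w 0.0091 F [-1.7 -1.1  5. ] q7 0.34
dp [ 0.0017 -0.0002 -0.0002] norm 0.0018 twist rad 0.0007
```

```bash
python3 -m crank '[{"jaw":226,"dp":[0.0005,0,0],"twist":0},{"jaw":226,"dp":[0.0015,0,0],"twist":0},{"jaw":226,"dp":[0.0025,0,0],"twist":0}]' 20; python3 go.py 0.6176 -0.2378 0.0445 -11.2; python3 - <<'E'
from h import *
for n in('side',):
    im,_=eyes.camera(n); 
    c=im[200:330,360:490]
    cv2.imwrite(f'pics/i_{n}.png',cv2.resize(c,None,fx=4.5,fy=4.5,interpolation=cv2.INTER_CUBIC))
E
```

```text
time_s: 10.25
tool_pos: [0.6179, -0.2384, 0.0444]
eef_rot: [0.452, 0.547, 0.446, -0.545]
contact_force: [-2.7, -2.7, 6.5]
gripper_width: 0.01
t 10.25 pos [ 0.6179 -0.2384  0.0444] yaw -11.16 w 0.01 F [-2.7 -2.7  6.5] q7 0.34
dp [-0.0001 -0.0004 -0.0005] norm 0.0007 twist rad 0.0006
```

View pics/i_side.png

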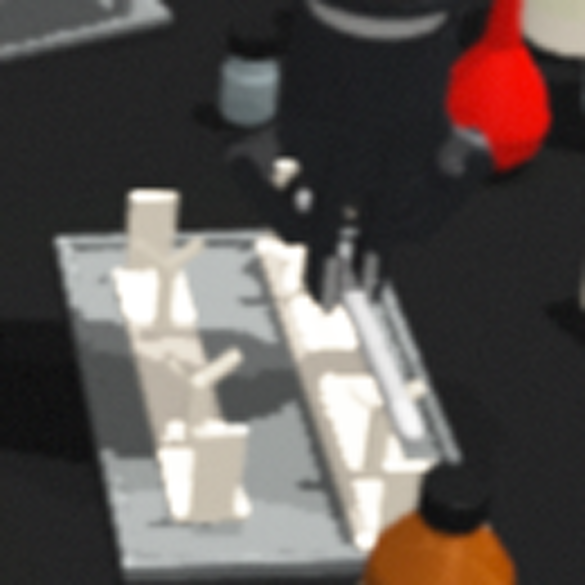

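```bash
python3 - <<'E'
from h import *
ex,ey=frame(-11.2); RL=np.array([0.6145,-0.2535,0.058])
print(proj('side',RL-ey*.110),proj('side',RL-ey*.110+[0,0,.01]),proj('side',RL+ey*.0))
E
```

```text
[[450.12860432 301.08060838]] [[450.7248276  297.24871666]] [[437.23368424 267.15370885]]
```

```bash
cat > bar.py <<'E'
from h import *
import sys
im,d=eyes.camera('side'); W=cloud('side',d)
ex,ey=frame(-11.2); C=np.array([float(v) for v in sys.argv[1:4]]); 
D=W-C; t=D@ey; u=D@ex; z=W[...,2]
k=(np.abs(u)<0.022)&(z>C[2]-0.012)&(z<C[2]+0.05)
g=cv2.cvtColor(im,cv2.COLOR_BGR2GRAY)
for a in np.arange(-.12,.12,.01):
    m=k&(t>=a)&(t<a+.01)
    if m.sum()>2: 
        zz=z[m]; uu=u[m]; q=zz>np.percentile(zz,85)-0.004
        print('%.3f'%a,m.sum(),'ztop %.4f'%np.percentile(zz,90),'u %.4f'%uu[q].mean())
E
python3 bar.py 0.6145 -0.2535 0.058
```

```text
-0.120 53 ztop 0.0605 u -0.0022
-0.110 27 ztop 0.0707 u 0.0003
-0.100 21 ztop 0.0715 u 0.0008
-0.090 23 ztop 0.0716 u 0.0000
-0.080 41 ztop 0.0695 u -0.0001
-0.070 36 ztop 0.0688 u 0.0009
-0.060 20 ztop 0.0689 u 0.0003
-0.050 18 ztop 0.0696 u -0.0008
-0.040 19 ztop 0.0693 u 0.0003
-0.030 16 ztop 0.0688 u -0.0004
-0.020 15 ztop 0.0681 u -0.0002
-0.010 20 ztop 0.0967 u -0.0054
-0.000 251 ztop 0.1001 u 0.0001
0.010 62 ztop 0.0980 u -0.0114
0.020 35 ztop 0.1017 u -0.0030
0.080 10 ztop 0.0628 u -0.0042
0.090 20 ztop 0.0653 u -0.0056
0.100 4 ztop 0.0658 u -0.0057
0.110 10 ztop 0.0592 u -0.0058
```

```bash
python3 -m crank '[{"jaw":226,"dp":[0.0015,0,0],"twist":0},{"jaw":226,"dp":[0.003,0,0],"twist":0},{"jaw":226,"dp":[0.0045,0,0],"twist":0}]' 20; python3 go.py 0.6176 -0.2378 0.0445 -11.2; python3 bar.py 0.6145 -0.2535 0.058
```

```text
time_s: 10.65
tool_pos: [0.6178, -0.239, 0.0417]
eef_rot: [0.452, 0.547, 0.446, -0.545]
contact_force: [-9.0, 2.4, 27.0]
gripper_width: 0.0102
t 10.65 pos [ 0.6178 -0.239   0.0417] yaw -11.19 w 0.0102 F [-9.   2.4 27. ] q7 0.34
dp [-0.0028 -0.0004 -0.0012] norm 0.0031 twist rad 0.0002
-0.120 49 ztop 0.0592 u -0.0027
-0.110 31 ztop 0.0645 u 0.0014
-0.100 21 ztop 0.0651 u 0.0000
-0.090 22 ztop 0.0651 u 0.0002
-0.080 46 ztop 0.0645 u 0.0013
-0.070 40 ztop 0.0637 u 0.0003
-0.060 19 ztop 0.0647 u -0.0009
-0.050 17 ztop 0.0645 u 0.0011
-0.040 19 ztop 0.0647 u 0.0003
-0.030 15 ztop 0.0651 u -0.0008
-0.020 16 ztop 0.0640 u -0.0004
-0.010 24 ztop 0.1040 u 0.0032
-0.000 258 ztop 0.0977 u -0.0010
0.010 59 ztop 0.0950 u -0.0091
0.020 36 ztop 0.1018 u -0.0050
0.080 10 ztop 0.0613 u -0.0046
0.090 20 ztop 0.0656 u -0.0055
0.100 3 ztop 0.0656 u -0.0071
0.110 10 ztop 0.0592 u -0.0072
```

```bash
python3 -m crank '[{"jaw":226,"dp":[-0.001,0,0],"twist":0},{"jaw":210,"dp":[-0.001,0,0],"twist":0},{"jaw":180,"dp":[-0.001,0,0],"twist":0},{"jaw":165,"dp":[-0.001,0,0],"twist":0}]' 20; python3 go.py 0.6176 -0.2378 0.15 -11.2; python3 bar.py 0.6145 -0.2535 0.058 | head -12
```

```text
time_s: 11.1
tool_pos: [0.6177, -0.2389, 0.0423]
eef_rot: [0.452, 0.547, 0.446, -0.545]
contact_force: [-0.0, 0.0, -0.2]
gripper_width: 0.0304
t 11.1 pos [ 0.6177 -0.2389  0.0423] yaw -11.19 w 0.0304 F [-0.   0.  -0.2] q7 0.34
dp [-0.1077  0.0006 -0.0007] norm 0.1077 twist rad 0.0002
-0.120 58 ztop 0.0599 u -0.0019
-0.110 26 ztop 0.0633 u -0.0009
-0.100 18 ztop 0.0646 u -0.0017
-0.090 22 ztop 0.0639 u -0.0003
-0.080 47 ztop 0.0642 u -0.0003
-0.070 40 ztop 0.0645 u -0.0006
-0.060 17 ztop 0.0644 u -0.0015
-0.050 15 ztop 0.0639 u -0.0001
-0.040 22 ztop 0.0645 u -0.0004
-0.030 18 ztop 0.0644 u -0.0013
-0.020 17 ztop 0.0646 u -0.0009
-0.010 17 ztop 0.0654 u -0.0018
```

```bash
python3 -m crank '[{"jaw":165,"dp":[-0.03,0,0],"twist":0},{"jaw":150,"dp":[-0.075,0,0],"twist":0},{"jaw":150,"dp":[-0.12,0,0],"twist":0},{"jaw":150,"dp":[-0.14,0,-0.03],"twist":-0.03},{"jaw":150,"dp":[-0.15,0,-0.07],"twist":-0.06}]' 20; python3 go.py 0.5305 0.1217 0.19 9
```

```text
time_s: 11.65
tool_pos: [0.6306, -0.1724, 0.195]
eef_rot: [0.469, 0.535, 0.459, -0.532]
contact_force: [0.9, 0.5, -0.4]
gripper_width: 0.0352
t 11.65 pos [ 0.6306 -0.1724  0.195 ] yaw -7.98 w 0.0352 F [ 0.9  0.5 -0.4] q7 0.24
dp [ 0.0014 -0.14   -0.2773] norm 0.3107 twist rad -0.2963
```

```bash
python3 -m crank '[{"jaw":150,"dp":[0,-0.02,-0.042],"twist":-0.06},{"jaw":150,"dp":[0,-0.041,-0.083],"twist":-0.12},{"jaw":150,"dp":[0,-0.062,-0.124],"twist":-0.18},{"jaw":150,"dp":[0,-0.083,-0.165],"twist":-0.24},{"jaw":150,"dp":[0,-0.104,-0.206],"twist":-0.296}]' 20; python3 go.py 0.5305 0.1217 0.15 9
```

```text
time_s: 12.15
tool_pos: [0.5554, 0.0477, 0.1922]
eef_rot: [0.543, 0.459, 0.533, -0.458]
contact_force: [0.9, 0.1, 0.2]
gripper_width: 0.0351
t 12.15 pos [0.5554 0.0477 0.1922] yaw 9.12 w 0.0351 F [0.9 0.1 0.2] q7 0.12
dp [ 0.0412 -0.0133 -0.0774] norm 0.0887 twist rad 0.0022
```

```bash
python3 -m crank '[{"jaw":150,"dp":[0,-0.006,-0.035],"twist":0},{"jaw":150,"dp":[0.01,-0.013,-0.07],"twist":0},{"jaw":150,"dp":[0.03,-0.0133,-0.077],"twist":0},{"jaw":150,"dp":[0.04,-0.0133,-0.077],"twist":0},{"jaw":150,"dp":[0.04,-0.0133,-0.077],"twist":0}]' 20; python3 go.py 0.5305 0.1217 0.071 9; python3 - <<'E'
from h import *
for n in('side','top'):
    im,_=eyes.camera(n); 
    c=im[90:220,290:440] if n=='side' else im[80:190,190:340]
    cv2.imwrite(f'pics/j_{n}.png',cv2.resize(c,None,fx=4.5,fy=4.5,interpolation=cv2.INTER_CUBIC))
E
```

```text
time_s: 12.65
tool_pos: [0.5299, 0.1204, 0.1499]
eef_rot: [0.543, 0.458, 0.533, -0.459]
contact_force: [0.5, 0.8, -0.2]
gripper_width: 0.0355
t 12.65 pos [0.5299 0.1204 0.1499] yaw 9.1 w 0.0355 F [ 0.5  0.8 -0.2] q7 -0.01
dp [ 0.0789  0.0002 -0.0021] norm 0.0789 twist rad 0.0018
```

View pics/j_side.png

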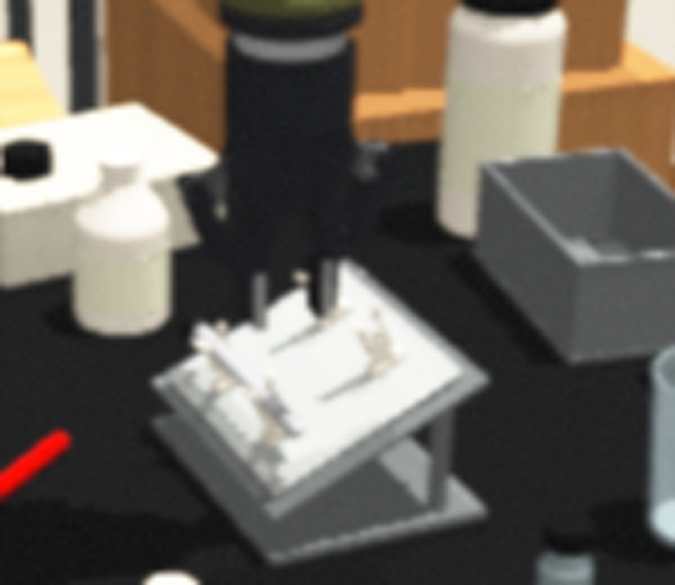

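View pics/j_top.png

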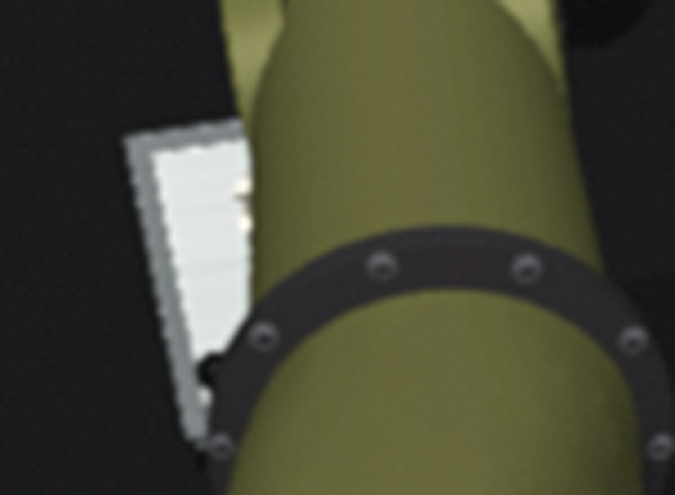

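```bash
python3 -m crank '[{"jaw":150,"dp":[0.03,0,-0.001],"twist":0.002},{"jaw":150,"dp":[0.055,0,-0.001],"twist":0.002},{"jaw":150,"dp":[0.072,0,-0.001],"twist":0.002},{"jaw":150,"dp":[0.079,0,-0.001],"twist":0.002},{"jaw":150,"dp":[0.079,0,-0.001],"twist":0.002}]' 20; python3 go.py 0.5305 0.1217 0.071 9; python3 - <<'E'
from h import *
for n in('side',):
    im,_=eyes.camera(n); 
    c=im[110:220,290:410] 
    cv2.imwrite(f'pics/k_{n}.png',cv2.resize(c,None,fx=5,fy=5,interpolation=cv2.INTER_CUBIC))
E
```

```text
time_s: 13.25
tool_pos: [0.5322, 0.1191, 0.0723]
eef_rot: [0.542, 0.46, 0.531, -0.46]
contact_force: [-0.3, -0.9, 0.2]
gripper_width: 0.0348
t 13.25 pos [0.5322 0.1191 0.0723] yaw 8.8 w 0.0348 F [-0.3 -0.9  0.2] q7 0.01
dp [ 0.0013 -0.0013 -0.0029] norm 0.0034 twist rad -0.0035
```

View pics/k_side.png

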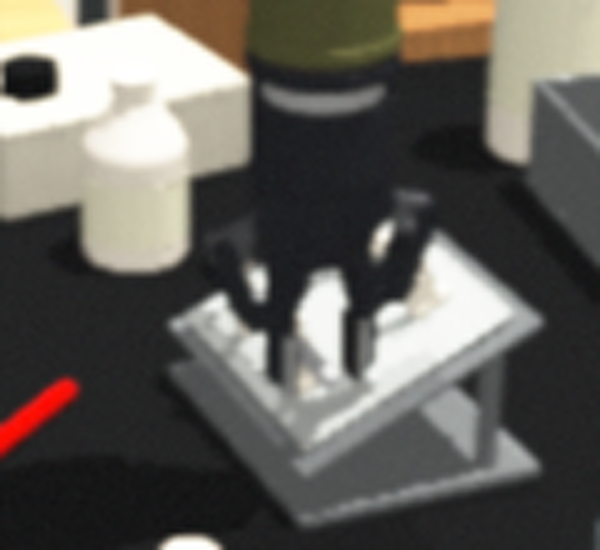

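```bash
python3 -m crank '[{"jaw":190,"dp":[0.0005,-0.0013,0],"twist":-0.003},{"jaw":205,"dp":[0.0005,-0.0013,0],"twist":-0.003},{"jaw":225,"dp":[0.0005,-0.0013,0],"twist":-0.003},{"jaw":240,"dp":[0.0005,-0.0013,0],"twist":-0.003}]' 20; python3 go.py 0.5305 0.1217 0.071 9; python3 -m crank '[{"jaw":240,"dp":[-0.003,-0.0015,0],"twist":0.012},{"jaw":240,"dp":[-0.006,-0.003,0],"twist":0.025},{"jaw":240,"dp":[-0.009,-0.0042,0],"twist":0.04}]' 30;  python3 go.py 0.5305 0.1217 0.071 9
```

```text
time_s: 13.7
tool_pos: [0.5315, 0.1191, 0.0733]
eef_rot: [0.543, 0.46, 0.532, -0.459]
contact_force: [-2.4, -0.1, 5.8]
gripper_width: 0.0112
t 13.7 pos [0.5315 0.1191 0.0733] yaw 8.99 w 0.0112 F [-2.4 -0.1  5.8] q7 0.01
dp [ 0.0023 -0.0006 -0.0028] norm 0.0036 twist rad -0.0002
time_s: 14.0
tool_pos: [0.5273, 0.1192, 0.082]
eef_rot: [0.534, 0.471, 0.523, -0.469]
contact_force: [2.2, 3.4, -6.0]
gripper_width: 0.0106
t 14.0 pos [0.5273 0.1192 0.082 ] yaw 6.66 w 0.0106 F [ 2.2  3.4 -6. ] q7 -0.03
dp [ 0.011   0.0034 -0.0022] norm 0.0117 twist rad -0.0408
```

```bash
python3 -m crank '[{"jaw":240,"dp":[-0.004,-0.002,0],"twist":0.016},{"jaw":240,"dp":[-0.008,-0.004,0],"twist":0.032},{"jaw":240,"dp":[-0.008,-0.004,0],"twist":0.032}]' ; python3 go.py 0.5305 0.1217 0.071 9; python3 -m crank '[{"jaw":215,"dp":[0,0,0],"twist":0},{"jaw":200,"dp":[0,0,0],"twist":0},{"jaw":150,"dp":[0,0,0],"twist":0},{"jaw":150,"dp":[-0.02,0,0],"twist":0},{"jaw":150,"dp":[-0.055,0,0],"twist":0}]' 30;  python3 go.py 0.588 0.214 0.18 5
```

```text
time_s: 14.3
tool_pos: [0.5228, 0.1196, 0.0906]
eef_rot: [0.526, 0.48, 0.515, -0.477]
contact_force: [-0.1, 3.8, -3.4]
gripper_width: 0.0106
t 14.3 pos [0.5228 0.1196 0.0906] yaw 4.83 w 0.0106 F [-0.1  3.8 -3.4] q7 -0.05
dp [ 0.0197  0.0076 -0.0016] norm 0.0212 twist rad -0.0728
time_s: 14.8
tool_pos: [0.5205, 0.1192, 0.1443]
eef_rot: [0.525, 0.478, 0.516, -0.479]
contact_force: [0.7, 0.9, -0.1]
gripper_width: 0.0354
t 14.8 pos [0.5205 0.1192 0.1443] yaw 4.79 w 0.0354 F [ 0.7  0.9 -0.1] q7 -0.07
dp [-0.0361  0.0755 -0.0885] norm 0.1218 twist rad -0.0036
```

```bash
python3 go.py 0.5165 0.2016 0.125 5; python3 -m crank '[{"jaw":150,"dp":[0,0.001,-0.035],"twist":0},{"jaw":150,"dp":[0,0.0025,-0.07],"twist":0},{"jaw":150,"dp":[0,0.003,-0.082],"twist":0},{"jaw":150,"dp":[0.01,0.003,-0.082],"twist":0},{"jaw":150,"dp":[0.02,0.003,-0.082],"twist":0}]' 30;  python3 go.py 0.5165 0.2016 0.0715 5; python3 - <<'E'
from h import *
im,d=eyes.camera('top'); W=cloud('top',d)
cv2.imwrite('pics/l_top.png',cv2.resize(im[80:190,190:340],None,fx=4.5,fy=4.5))
for u in range(275,312,3):
    col=W[143:160,u]; k=(col[:,2]>0.082)&(col[:,2]<0.17)
    if k.sum(): print(u,k.sum(),col[k].mean(0).round(4),col[k][:,2].max().round(4))
E
```

```text
t 14.8 pos [0.5205 0.1192 0.1443] yaw 4.79 w 0.0354 F [ 0.7  0.9 -0.1] q7 -0.07
dp [ 0.0184  0.0028 -0.0827] norm 0.0847 twist rad -0.0036
time_s: 15.3
tool_pos: [0.5168, 0.1995, 0.1226]
eef_rot: [0.525, 0.478, 0.515, -0.48]
contact_force: [0.3, -0.7, 0.7]
gripper_width: 0.0352
t 15.3 pos [0.5168 0.1995 0.1226] yaw 4.76 w 0.0352 F [ 0.3 -0.7  0.7] q7 -0.21
dp [ 0.051  -0.0006 -0.0028] norm 0.0511 twist rad -0.0042
275 2 [0.5221 0.169  0.0978] 0.0985
278 5 [0.5192 0.1624 0.0954] 0.0966
281 6 [0.52   0.1555 0.0969] 0.0988
284 8 [0.5225 0.1487 0.0961] 0.0996
287 6 [0.5199 0.1418 0.0971] 0.1011
290 6 [0.5218 0.1349 0.0988] 0.1014
293 5 [0.5226 0.128  0.1001] 0.1031
296 5 [0.5221 0.1211 0.1019] 0.1044
299 6 [0.5236 0.1144 0.1005] 0.1031
302 5 [0.5243 0.1075 0.1025] 0.1054
305 5 [0.5244 0.1008 0.102 ] 0.1041
```

View pics/l_top.png

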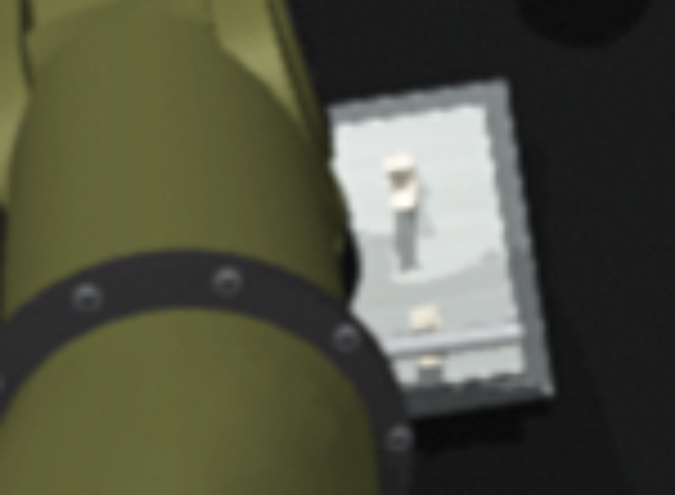

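```bash
python3 -m crank '[{"jaw":150,"dp":[0.018,0,-0.001],"twist":0},{"jaw":150,"dp":[0.036,0,-0.001],"twist":0},{"jaw":150,"dp":[0.05,0,-0.001],"twist":0},{"jaw":150,"dp":[0.052,0,-0.001],"twist":0}]' 30;  python3 go.py 0.517 0.2010 0.0715 5; python3 -m crank '[{"jaw":190,"dp":[0,0,0],"twist":-0.004},{"jaw":205,"dp":[0,0,0],"twist":-0.004},{"jaw":225,"dp":[0,0,0],"twist":-0.004},{"jaw":240,"dp":[0,0,0],"twist":-0.004}]' 30;  python3 go.py 0.517 0.2010 0.0715 5
```

```text
time_s: 15.75
tool_pos: [0.5151, 0.1963, 0.0667]
eef_rot: [0.524, 0.476, 0.515, -0.483]
contact_force: [-0.1, 0.0, 0.2]
gripper_width: 0.0351
t 15.75 pos [0.5151 0.1963 0.0667] yaw 4.55 w 0.0351 F [-0.1  0.   0.2] q7 -0.19
dp [-0.0049  0.0022 -0.0044] norm 0.007 twist rad -0.0079
time_s: 16.15
tool_pos: [0.5166, 0.1958, 0.0675]
eef_rot: [0.525, 0.476, 0.515, -0.481]
contact_force: [4.6, -2.1, -0.6]
gripper_width: 0.0108
t 16.15 pos [0.5166 0.1958 0.0675] yaw 4.73 w 0.0108 F [ 4.6 -2.1 -0.6] q7 -0.19
dp [-0.0041  0.0008 -0.0051] norm 0.0066 twist rad -0.0048
```

```bash
python3 -m crank '[{"jaw":245,"dp":[0,0,0],"twist":0},{"jaw":245,"dp":[-0.0027,-0.0003,0],"twist":0},{"jaw":245,"dp":[-0.0054,-0.0015,0],"twist":0},{"jaw":245,"dp":[-0.008,-0.0027,0],"twist":0}]' 110;  python3 go.py 0.517 0.2010 0.0715 5;  python3 -m crank '[{"jaw":245,"dp":[-0.006,-0.003,0],"twist":0},{"jaw":245,"dp":[-0.012,-0.0055,0],"twist":0},{"jaw":245,"dp":[-0.018,-0.0085,0],"twist":0},{"jaw":245,"dp":[-0.03,-0.014,0],"twist":0},{"jaw":245,"dp":[-0.05,-0.018,0],"twist":0}]' 110;python3 go.py 0.517 0.2010 0.0715 5; python3 - <<'E'
from h import *
for n in('side',):
    im,_=eyes.camera(n); 
    c=im[70:220,290:440] if n=='side' else im[80:190,190:340]
    cv2.imwrite(f'pics/m_{n}.png',cv2.resize(c,None,fx=4,fy=4,interpolation=cv2.INTER_CUBIC))
E
```

```text
time_s: 16.55
tool_pos: [0.5129, 0.1961, 0.0757]
eef_rot: [0.525, 0.476, 0.516, -0.482]
contact_force: [-0.4, 0.9, 0.3]
gripper_width: 0.0085
t 16.55 pos [0.5129 0.1961 0.0757] yaw 4.77 w 0.0085 F [-0.4  0.9  0.3] q7 -0.2
dp [ 0.0042  0.0045 -0.0046] norm 0.0077 twist rad -0.0039
time_s: 17.05
tool_pos: [0.4934, 0.1951, 0.126]
eef_rot: [0.525, 0.475, 0.516, -0.482]
contact_force: [0.9, 0.6, -1.0]
gripper_width: 0.0088
t 17.05 pos [0.4934 0.1951 0.126 ] yaw 4.77 w 0.0088 F [ 0.9  0.6 -1. ] q7 -0.22
dp [ 0.0544  0.0239 -0.0048] norm 0.0597 twist rad -0.004
```

View pics/m_side.png

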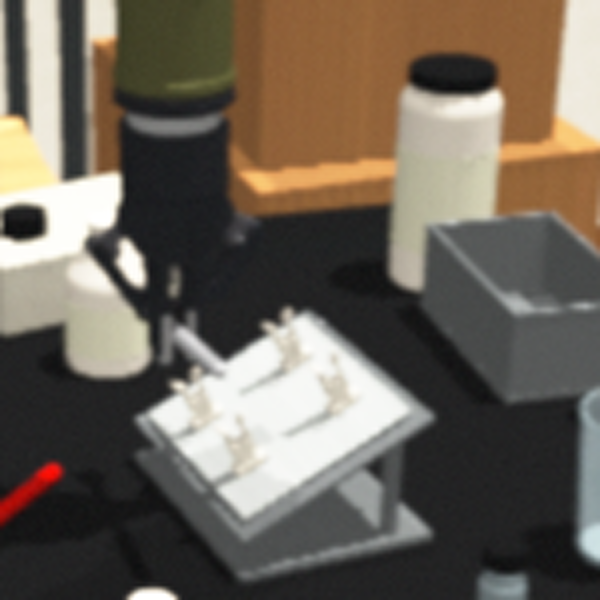

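Out of both clips, with the rail still home. I'll raise it and measure how the shaft lies in the grip.

```bash
python3 -m crank '[{"jaw":245,"dp":[-0.035,0,0],"twist":0},{"jaw":245,"dp":[-0.075,0,0],"twist":0},{"jaw":245,"dp":[-0.09,0,0],"twist":0},{"jaw":245,"dp":[-0.09,0,0],"twist":0}]' 110;  python3 go.py 0.588 0.214 0.2 5.4; python3 - <<'E'
from h import *
im,d=eyes.camera('top'); W=cloud('top',d)
cv2.imwrite('pics/n_top.png',cv2.resize(im[80:210,180:340],None,fx=4,fy=4))
p,R,s=tool(); print(p)
M=(W[...,2]>0.19)&(W[...,2]<0.3)&(W[...,0]>0.42)&(W[...,0]<.56)&(W[...,1]<0.19)&(W[...,1]>0.04)
for u in range(255,345,3):
    k=M[:,u]
    if k.sum() and k.sum()<12: print(u,k.sum(),W[k,u].mean(0).round(4))
E
```

```text
time_s: 17.5
tool_pos: [0.4952, 0.1972, 0.2225]
eef_rot: [0.526, 0.479, 0.515, -0.479]
contact_force: [0.5, 0.8, -1.9]
gripper_width: 0.0087
t 17.5 pos [0.4952 0.1972 0.2225] yaw 4.76 w 0.0087 F [ 0.5  0.8 -1.9] q7 -0.25
dp [ 0.0233  0.0937 -0.0093] norm 0.097 twist rad -0.0111
[0.49422839 0.19694775 0.22050927]
267 4 [0.4984 0.1685 0.2506]
270 6 [0.4965 0.1627 0.2501]
273 6 [0.4961 0.1567 0.2519]
276 6 [0.4979 0.1509 0.2524]
279 6 [0.4975 0.1449 0.2539]
282 6 [0.4975 0.1391 0.2538]
285 7 [0.4987 0.1334 0.253 ]
288 6 [0.4993 0.1275 0.2545]
291 6 [0.4988 0.1216 0.2563]
294 7 [0.4995 0.1157 0.2574]
297 6 [0.5004 0.11   0.2575]
300 6 [0.5005 0.1042 0.2573]
```

View pics/n_top.png

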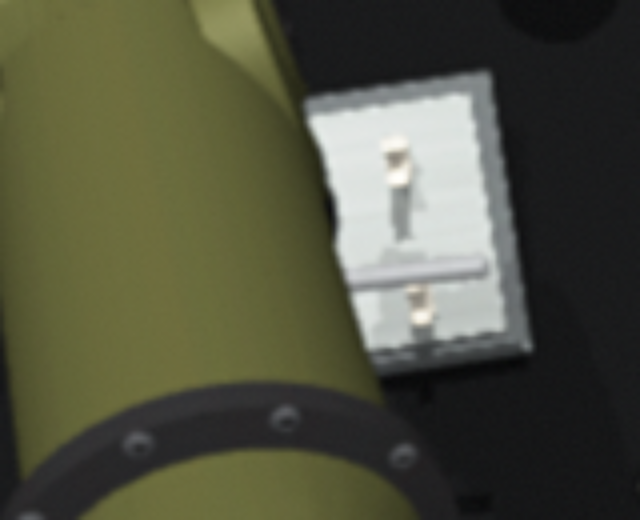

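```bash
python3 -m crank '[{"jaw":245,"dp":[0,0.001,0.02],"twist":0.03},{"jaw":245,"dp":[0,0.003,0.06],"twist":0.06},{"jaw":245,"dp":[0,0.005,0.1],"twist":0.09},{"jaw":245,"dp":[0,0.007,0.145],"twist":0.12},{"jaw":245,"dp":[0,0.009,0.19],"twist":0.15}]' 90; python3 go.py 0.5379 -0.2248 0.20 -11.2
```

```text
time_s: 18.05
tool_pos: [0.5178, 0.0058, 0.2215]
eef_rot: [-0.487, -0.515, -0.478, 0.519]
contact_force: [0.4, 0.1, -0.7]
gripper_width: 0.0083
t 18.05 pos [0.5178 0.0058 0.2215] yaw -3.95 w 0.0083 F [ 0.4  0.1 -0.7] q7 -0.0
dp [0.0245 0.0358 0.2284] norm 0.2324 twist rad 0.1264
```

```bash
python3 -m crank '[{"jaw":245,"dp":[0,0.007,0.043],"twist":0.03},{"jaw":245,"dp":[0,0.014,0.086],"twist":0.06},{"jaw":245,"dp":[0,0.021,0.13],"twist":0.09},{"jaw":245,"dp":[0,0.028,0.175],"twist":0.12},{"jaw":245,"dp":[0,0.034,0.21],"twist":0.126}]' 90; python3 go.py 0.5379 -0.2248 0.20 -11.2
```

```text
time_s: 18.55
tool_pos: [0.5354, -0.2099, 0.2227]
eef_rot: [-0.452, -0.545, -0.443, 0.55]
contact_force: [0.6, 1.1, -1.9]
gripper_width: 0.0089
t 18.55 pos [ 0.5354 -0.2099  0.2227] yaw -11.45 w 0.0089 F [ 0.6  1.1 -1.9] q7 0.3
dp [0.0229 0.0053 0.0138] norm 0.0272 twist rad -0.0043
```

```bash
python3 -m crank '[{"jaw":245,"dp":[0.02,0.005,0.013],"twist":-0.004},{"jaw":245,"dp":[0.06,0.005,0.0135],"twist":-0.004},{"jaw":245,"dp":[0.1,0.005,0.0135],"twist":-0.004},{"jaw":245,"dp":[0.13,0.005,0.0135],"twist":-0.004},{"jaw":245,"dp":[0.13,0.005,0.0135],"twist":-0.004}]' 90; python3 go.py 0.5379 -0.2248 0.06 -11.2; python3 - <<'E'
from h import *
p,R,s=tool()
for n in('side','top'):
    im,_=eyes.camera(n); 
    c=im[180:340,330:530] if n=='side' else im[60:200,370:550]
    cv2.imwrite(f'pics/p_{n}.png',cv2.resize(c,None,fx=4,fy=4,interpolation=cv2.INTER_CUBIC))
ex,ey=frame(-11.2); a=np.radians(6.8)
b=ey*np.cos(a)-np.array([0,0,1])*np.sin(a); g=p+[0,0,.019]
print((proj('side',g-b*.0974)-[330,180])*4)
E
```

```text
time_s: 19.05
tool_pos: [0.5336, -0.2252, 0.0877]
eef_rot: [-0.449, -0.543, -0.447, 0.551]
contact_force: [0.8, 0.4, -0.8]
gripper_width: 0.0088
t 19.05 pos [ 0.5336 -0.2252  0.0877] yaw -11.32 w 0.0088 F [ 0.8  0.4 -0.8] q7 0.39
dp [ 0.0276  0.0042 -0.0016] norm 0.028 twist rad -0.0022
[[312.52026607 362.27901346]]
```

View pics/p_side.png

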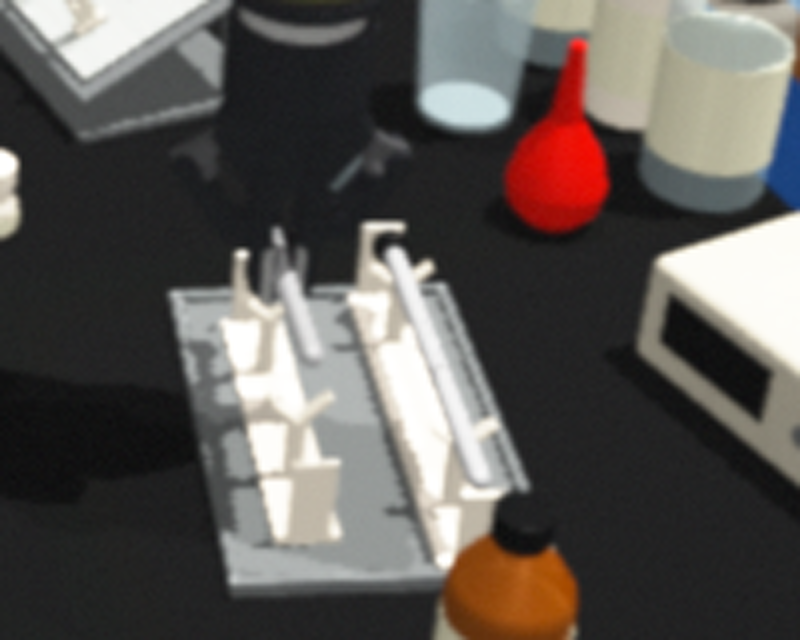

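```bash
python3 go.py 0.5379 -0.2248 0.06 -11.2; python3 -m crank '[{"jaw":245,"dp":[0.01,0.002,-0.001],"twist":0},{"jaw":245,"dp":[0.02,0.002,-0.001],"twist":0},{"jaw":245,"dp":[0.027,0.002,-0.001],"twist":0},{"jaw":245,"dp":[0.027,0.002,-0.001],"twist":0}]' 60; python3 go.py 0.5379 -0.2248 0.06 -11.2;python3 bar.py 0.5355 -0.237 0.058
```

```text
t 19.15 pos [ 0.5368 -0.2265  0.0923] yaw -11.3 w 0.0086 F [ 0.7 -0.4  0.3] q7 0.39
dp [ 0.0323  0.0006 -0.0023] norm 0.0324 twist rad -0.0018
time_s: 19.55
tool_pos: [0.5385, -0.2259, 0.0645]
eef_rot: [-0.452, -0.544, -0.445, 0.55]
contact_force: [-1.0, 0.4, -1.4]
gripper_width: 0.0087
t 19.55 pos [ 0.5385 -0.2259  0.0645] yaw -11.29 w 0.0087 F [-1.   0.4 -1.4] q7 0.41
dp [ 0.0045 -0.0008 -0.001 ] norm 0.0047 twist rad -0.0015
-0.100 70 ztop 0.0597 u 0.0009
-0.090 23 ztop 0.1012 u -0.0010
-0.080 18 ztop 0.1020 u -0.0009
-0.070 14 ztop 0.1014 u -0.0007
-0.060 22 ztop 0.1000 u -0.0001
-0.050 72 ztop 0.0972 u -0.0009
-0.040 13 ztop 0.0963 u 0.0005
-0.030 16 ztop 0.0968 u 0.0001
-0.020 15 ztop 0.0955 u -0.0002
-0.010 37 ztop 0.1048 u -0.0040
-0.000 146 ztop 0.1025 u 0.0008
0.010 20 ztop 0.1018 u 0.0026
0.020 9 ztop 0.1006 u 0.0066
0.030 3 ztop 0.0885 u 0.0047
0.040 8 ztop 0.0709 u -0.0119
```

```bash
python3 - <<'E'
from h import *
im,d=eyes.camera('side'); W=cloud('side',d)
ex,ey=frame(-11.2)
for C,z0 in((np.array([0.5355,-0.237,0]),.085),(np.array([.6145,-.2535,0]),.056)):
    D=W-C; t=D@ey; u=D@ex; z=W[...,2]
    k=(np.abs(u)<.012)&(z>z0)&(z<z0+.03)&(t<-.05)
    tt=np.sort(t[k]); print(tt[:25].round(4))
E
```

```text
[-0.088  -0.0871 -0.0858 -0.0839 -0.0838 -0.0837 -0.0835 -0.0835 -0.0829
 -0.0829 -0.0828 -0.0828 -0.0826 -0.0825 -0.0824 -0.0822 -0.0819 -0.0815
 -0.0812 -0.0811 -0.0809 -0.0807 -0.0803 -0.0789 -0.078 ]
[-0.2283 -0.2272 -0.2271 -0.2262 -0.2261 -0.226  -0.226  -0.2258 -0.2258
 -0.2257 -0.2257 -0.2256 -0.2255 -0.2254 -0.2254 -0.2253 -0.2253 -0.2252
 -0.2251 -0.225  -0.2249 -0.2248 -0.2248 -0.2246 -0.2246]
```

```bash
python3 -m crank '[{"jaw":245,"dp":[0.008,-0.0005,-0.001],"twist":0},{"jaw":245,"dp":[0.015,-0.0005,-0.001],"twist":0},{"jaw":245,"dp":[0.021,-0.0005,-0.001],"twist":0},{"jaw":245,"dp":[0.021,-0.0005,-0.001],"twist":0},{"jaw":245,"dp":[0.021,-0.0005,-0.001],"twist":0}]' 40; python3 go.py 0.5379 -0.2248 0.0365 -11.2
```

```text
time_s: 20.15
tool_pos: [0.5385, -0.2255, 0.0441]
eef_rot: [-0.452, -0.544, -0.445, 0.55]
contact_force: [-0.2, -0.7, -0.6]
gripper_width: 0.009
t 20.15 pos [ 0.5385 -0.2255  0.0441] yaw -11.3 w 0.009 F [-0.2 -0.7 -0.6] q7 0.42
dp [ 0.0076 -0.0008 -0.0007] norm 0.0077 twist rad -0.0018
```

```bash
python3 -m crank '[{"jaw":226,"dp":[0.002,-0.0005,-0.0005],"twist":0},{"jaw":226,"dp":[0.004,-0.0005,-0.0005],"twist":0},{"jaw":226,"dp":[0.006,-0.0005,-0.0005],"twist":0}]' 20; python3 go.py 0.5379 -0.2248 0.0365 -11.2;python3 bar.py 0.5355 -0.237 0.058|head -9
```

```text
time_s: 20.45
tool_pos: [0.5381, -0.2252, 0.0388]
eef_rot: [-0.452, -0.544, -0.445, 0.55]
contact_force: [-3.7, 0.7, 12.8]
gripper_width: 0.01
t 20.45 pos [ 0.5381 -0.2252  0.0388] yaw -11.31 w 0.01 F [-3.7  0.7 12.8] q7 0.42
dp [ 0.0022 -0.0003 -0.0004] norm 0.0023 twist rad -0.002
-0.100 67 ztop 0.0595 u -0.0002
-0.090 25 ztop 0.0725 u 0.0003
-0.080 18 ztop 0.0737 u -0.0004
-0.070 17 ztop 0.0716 u 0.0004
-0.060 19 ztop 0.0713 u -0.0003
-0.050 58 ztop 0.0694 u -0.0009
-0.040 18 ztop 0.0697 u -0.0001
-0.030 14 ztop 0.0690 u -0.0010
-0.020 13 ztop 0.0691 u -0.0004
```

```bash
python3 -m crank '[{"jaw":224,"dp":[0.001,-0.0002,0],"twist":0},{"jaw":224,"dp":[0.002,-0.0002,0],"twist":0},{"jaw":224,"dp":[0.003,-0.0002,0],"twist":0}]' 20; python3 go.py 0.5379 -0.2248 0.0365 -11.2;python3 bar.py 0.5355 -0.237 0.058|head -9
```

```text
time_s: 20.8
tool_pos: [0.5381, -0.2256, 0.0367]
eef_rot: [-0.452, -0.544, -0.444, 0.55]
contact_force: [-2.5, -0.5, 7.2]
gripper_width: 0.0106
t 20.8 pos [ 0.5381 -0.2256  0.0367] yaw -11.33 w 0.0106 F [-2.5 -0.5  7.2] q7 0.42
dp [ 0.0002 -0.0003 -0.0007] norm 0.0008 twist rad -0.0022
-0.100 66 ztop 0.0595 u -0.0006
-0.090 26 ztop 0.0665 u 0.0007
-0.080 18 ztop 0.0677 u 0.0010
-0.070 19 ztop 0.0667 u -0.0002
-0.060 19 ztop 0.0661 u -0.0005
-0.050 59 ztop 0.0653 u 0.0000
-0.040 21 ztop 0.0662 u 0.0010
-0.030 14 ztop 0.0659 u 0.0003
-0.020 17 ztop 0.0659 u 0.0003
```

```bash
python3 -m crank '[{"jaw":224,"dp":[0.001,-0.0002,0],"twist":0},{"jaw":224,"dp":[0.002,-0.0002,0],"twist":0},{"jaw":224,"dp":[0.003,-0.0002,0],"twist":0}]' 20; python3 go.py 0.5379 -0.2248 0.0365 -11.2;python3 bar.py 0.5355 -0.237 0.058|head -9
```

```text
time_s: 21.15
tool_pos: [0.5381, -0.2258, 0.0357]
eef_rot: [-0.452, -0.545, -0.444, 0.549]
contact_force: [-7.8, 4.3, 29.0]
gripper_width: 0.0105
t 21.15 pos [ 0.5381 -0.2258  0.0357] yaw -11.34 w 0.0105 F [-7.8  4.3 29. ] q7 0.42
dp [-0.0008 -0.0004 -0.0009] norm 0.0013 twist rad -0.0025
-0.100 70 ztop 0.0598 u 0.0002
-0.090 27 ztop 0.0636 u 0.0006
-0.080 16 ztop 0.0649 u -0.0002
-0.070 21 ztop 0.0641 u 0.0006
-0.060 24 ztop 0.0649 u 0.0003
-0.050 54 ztop 0.0642 u 0.0002
-0.040 19 ztop 0.0644 u 0.0009
-0.030 16 ztop 0.0645 u -0.0002
-0.020 16 ztop 0.0643 u -0.0005
```

Both notches carry it and the shaft is level. I'll release and retreat.

```bash
python3 -m crank '[{"jaw":224,"dp":[-0.001,0,0],"twist":0},{"jaw":210,"dp":[-0.001,0,0],"twist":0},{"jaw":180,"dp":[-0.001,0,0],"twist":0},{"jaw":165,"dp":[-0.001,0,0],"twist":0}]' 20; python3 go.py 0.5379 -0.2248 0.15 -11.2; python3 bar.py 0.5355 -0.237 0.058 | head -10;  python3 -m crank '[{"jaw":165,"dp":[-0.02,0,0],"twist":0},{"jaw":165,"dp":[-0.06,0,0],"twist":0},{"jaw":165,"dp":[-0.1,0,0],"twist":0},{"jaw":165,"dp":[-0.14,0,0],"twist":0},{"jaw":165,"dp":[-0.18,0,0],"twist":0}]'
```

```text
time_s: 21.6
tool_pos: [0.5382, -0.2257, 0.0365]
eef_rot: [-0.452, -0.545, -0.444, 0.549]
contact_force: [-0.4, -0.0, -0.1]
gripper_width: 0.03
t 21.6 pos [ 0.5382 -0.2257  0.0365] yaw -11.34 w 0.03 F [-0.4 -0.  -0.1] q7 0.42
dp [-0.1135  0.0002  0.0006] norm 0.1135 twist rad -0.0024
-0.100 73 ztop 0.0592 u -0.0001
-0.090 25 ztop 0.0633 u -0.0005
-0.080 17 ztop 0.0641 u -0.0009
-0.070 20 ztop 0.0642 u -0.0003
-0.060 19 ztop 0.0643 u 0.0002
-0.050 58 ztop 0.0640 u 0.0003
-0.040 21 ztop 0.0643 u -0.0005
-0.030 17 ztop 0.0641 u 0.0000
-0.020 16 ztop 0.0651 u 0.0011
-0.010 87 ztop 0.1056 u -0.0034
time_s: 22.15
tool_pos: [0.5374, -0.2233, 0.2178]
eef_rot: [-0.452, -0.545, -0.444, 0.549]
contact_force: [1.1, -0.2, -0.5]
gripper_width: 0.0302
```

Next I'll move aside (toward y=0, raised) to clear the camera view for the final check.

```bash
python3 -m crank '[{"jaw":165,"dp":[-0.02,0,-0.03],"twist":0},{"jaw":165,"dp":[-0.03,-0.02,-0.07],"twist":0},{"jaw":165,"dp":[-0.03,-0.04,-0.11],"twist":0},{"jaw":165,"dp":[-0.03,-0.06,-0.15],"twist":0},{"jaw":165,"dp":[-0.03,-0.08,-0.19],"twist":0}]'; python3 -m crank '[{"jaw":165,"dp":[0,0,0],"twist":0},{"jaw":165,"dp":[0,0,0],"twist":0},{"jaw":165,"dp":[0,0,0],"twist":0}]'; python3 bar.py 0.5355 -0.237 0.058; echo; python3 bar.py 0.6145 -0.2535 0.058; python3 - <<'E'
from h import *
for n in('side','top'):
    im,_=eyes.camera(n); cv2.imwrite(f'pics/z_{n}.png',im)
    c=im[200:340,360:520] if n=='side' else im[90:200,380:520]
    cv2.imwrite(f'pics/zc_{n}.png',cv2.resize(c,None,fx=4,fy=4,interpolation=cv2.INTER_CUBIC))
E
```

```text
time_s: 22.65
tool_pos: [0.4956, -0.0193, 0.245]
eef_rot: [-0.452, -0.545, -0.444, 0.549]
contact_force: [0.3, 1.0, -0.1]
gripper_width: 0.0301
time_s: 22.95
tool_pos: [0.4959, -0.0204, 0.245]
eef_rot: [-0.452, -0.545, -0.443, 0.55]
contact_force: [0.5, -0.1, 0.3]
gripper_width: 0.0299
-0.100 70 ztop 0.0593 u 0.0006
-0.090 27 ztop 0.0623 u 0.0003
-0.080 19 ztop 0.0638 u -0.0008
-0.070 20 ztop 0.0646 u -0.0002
-0.060 16 ztop 0.0642 u -0.0008
-0.050 61 ztop 0.0644 u 0.0016
-0.040 16 ztop 0.0637 u -0.0011
-0.030 18 ztop 0.0635 u -0.0007
-0.020 16 ztop 0.0648 u -0.0001
-0.010 16 ztop 0.0641 u -0.0005
-0.000 16 ztop 0.0635 u 0.0005
0.010 18 ztop 0.0640 u -0.0009
0.020 14 ztop 0.0641 u -0.0001
0.030 15 ztop 0.0640 u 0.0008
0.040 48 ztop 0.0635 u -0.0012
0.050 15 ztop 0.0649 u 0.0022
0.060 38 ztop 0.0671 u -0.0011
0.070 20 ztop 0.0687 u -0.0001
0.090 24 ztop 0.0589 u -0.0007

-0.120 53 ztop 0.0603 u -0.0022
-0.110 29 ztop 0.0635 u -0.0009
-0.100 22 ztop 0.0634 u -0.0000
-0.090 23 ztop 0.0638 u -0.0014
-0.080 43 ztop 0.0632 u 0.0008
-0.070 39 ztop 0.0637 u -0.0005
-0.060 17 ztop 0.0639 u -0.0013
-0.050 21 ztop 0.0642 u -0.0009
-0.040 18 ztop 0.0638 u -0.0007
-0.030 18 ztop 0.0645 u -0.0013
-0.020 16 ztop 0.0645 u -0.0016
-0.010 18 ztop 0.0629 u -0.0007
-0.000 14 ztop 0.0647 u -0.0015
0.010 17 ztop 0.0642 u -0.0006
0.020 16 ztop 0.0650 u -0.0016
0.030 17 ztop 0.0644 u -0.0010
0.040 13 ztop 0.0642 u -0.0012
0.050 13 ztop 0.0649 u -0.0007
0.060 33 ztop 0.0640 u -0.0014
0.070 28 ztop 0.0642 u 0.0001
0.080 16 ztop 0.0662 u -0.0011
0.090 38 ztop 0.0678 u -0.0015
0.100 8 ztop 0.0673 u -0.0025
0.110 18 ztop 0.0606 u -0.0004
```

View pics/z_side.png

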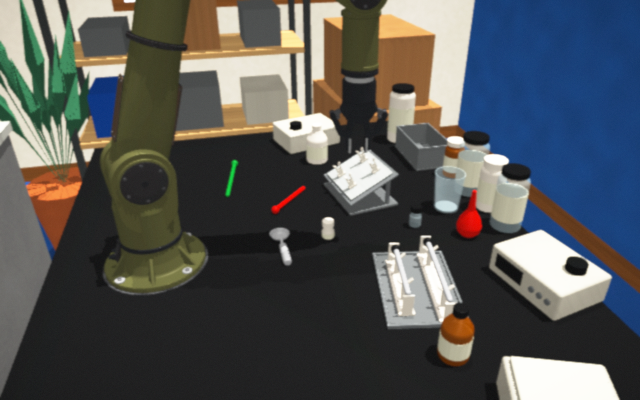

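View pics/zc_side.png

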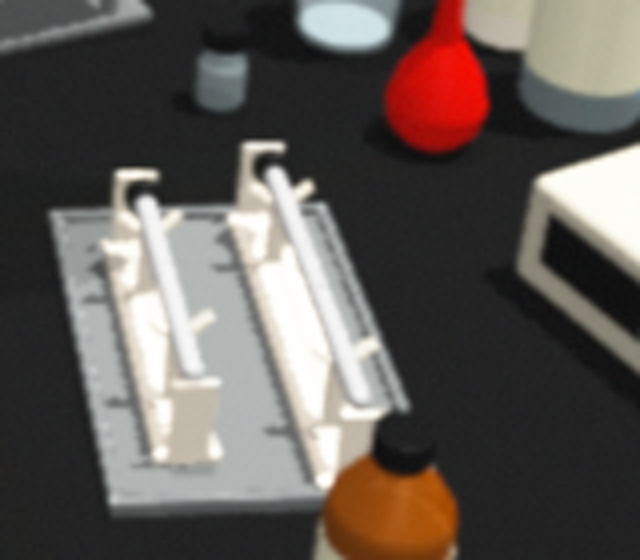

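View pics/z_top.png

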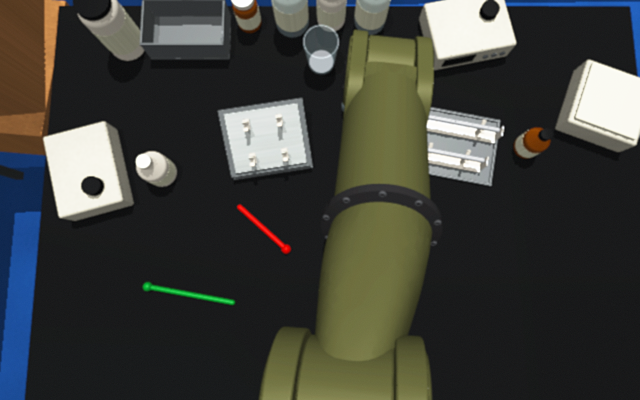

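Final pictures: in the side view both shafts lie level in their rests, short at about (400,285) and long at about (440,275). In the top view the empty rail is flat on its stand at about (265,138), and all other objects are where they started. Handing in.

```bash
python3 -c "
from bench import bot
print(bot.job_done())"
```

```text
the job is handed in; nothing more can be done
None
```

I handed the job in at about 23 s with both shafts level in their own rests: the long one in the long rest, the short one in the short one.

- **Unclipping:** For each shaft I lifted the plain (-y) end outward to free that clip. I then gripped it again between the clips, near the second one, and pulled that clip free alone. The highest force I read while pulling was about 7 N, sampled only at the end of each move, against the 17 N that lifts the rail. The rail looked home in every picture of it.
- **Laying down:** Each shaft came out tilted by about 6 to 7 degrees. I lowered the knob end into its notch first, then pressed with a soft grip until the shaft was level. That pressing reached 27 N for the long shaft and 29 N for the short one. I then unloaded and opened the fingers.
- **Last checks:** Depth readings put the top of both bars at 0.063–0.065 m along their whole length, which matches seated and level, and within about 2 mm of the notch centres sideways. The ends were clear of the cheeks. The other objects looked unmoved in both views. The last top view had the arm over part of the tray, so the knob ends were confirmed from the side camera only.
- **What disagreed:** The short shaft sat about 2 to 3 mm higher in the fingers than first estimated. I found this by measuring again before lowering it. No checks failed.

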